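Nest the lab bowls on the tray and slide it onto the draining board

ROBOT

A 7-joint arm with a two-finger parallel gripper is mounted at the origin on the work surface. World frame = base frame: x ahead of the robot, y to its left, z up, the work surface at z = 0. Lengths are in m, angles in rad, forces in N, time in s.
With the tool pointing down it reaches from about 0.4 to 0.9 m from the base axis. Payload 5.5 kg.
Tool frame: the origin (TCP) lies midway between the tips of the shut fingers; the grasp point (between the pads) lies 19 mm behind it; z points along the fingers, y is the direction in which the jaws open and shut (so a half turn about z gives the same grasp; the last joint's range is limited). The gripper opens to 85 mm and grips with 20 to 120 N. Pads are 22 mm wide; open, the fingers measure 114 mm over their backs; the gripper's body (76 mm by 85 mm) begins 54 mm behind the grasp point. The pads swing forward as they close: fully open they stand 13 mm farther back than shut.
Start: joints at [-1.005, 0.501, -0.427, 1.55, 0.221, 1.138, -0.21], TCP at [0.194, 0.62, 0.231] pointing down, gripper open.
Joint ranges: [-2.88, 2.88], [-0.31, 2.03], [-1.54, 1.56], [0.2, 2.42], [-1.41, 4.55], [0.19, 2.02], [-2.57, 2.57]. Speed limits (rad/s): [2.57, 2.57, 3.14, 3.14, 3.14, 3.14, 3.14].

INTERFACE

Orientations are given as a rotation vector (axis times angle).
In Python, from station import manip gives the robot as it stands.
- The arm moves only by the tool play_rows, never from a script. Its argument "series" is a list of rows, each a list of 2 entries, a list of its own where there are three numbers: the shift along the tool's x, y, z in m, then the turn, a rotation vector about the tool's x, y, z in rad. A call has 1 to 8 rows; each row is the pose to reach, as a shift and turn from the pose measured when the call began, along the tool's axes at that moment; what a row does not reach only later rows make up. A row lasts 1/12 s, in which the tool goes at most 41.7 mm and 7.16 degrees, less where a joint would pass 70% of its speed; a pose out of reach is approached as far as the arm can. A call with a gripper value outside its range is refused whole. "fingers" is the closure in counts, from 0 (fully open) to 255 (shut), set as the call begins (left out, the last holds). The fingers move at their own pace and stop on an object; the grip force is fixed at half the most. Time passes only in rows, so rows that repeat a pose let the fingers close. It gives the time, the measured TCP pose, the force and the opening at its end, in the units of the state.
- manip.read_state(): the state, without advancing time (a new reading comes with each control period).
- manip.get_image(name): name is "scene" or "top" or "wrist"; returns (picture, depth): 480x640x3 uint8, blue, green, red; 480x640 float32, m along the optical axis (not along the pixel's ray), 0 where there is no reading.
- manip.camera_model(name): a dict with "fx", "fy", "cx", "cy" (pixels), "k1" (the pictures are not rectified: a ray, as slopes to the right and down, at radius r is drawn at 1 + k1 r^2 times it, then the intrinsics apply), "T" (4x4, takes a point from camera to world coordinates); the wrist camera has in their place "T_tool_cam" (4x4, takes a point from camera to tool coordinates, whose origin is the TCP and whose axes are the flange's). Camera axes: x right, y down, z forward; pixel columns grow to the right and rows downward; lengths in m; the calibration is good to about 2 mm. A picture is of the moment at which its call begins: read the wrist's pose just before it. camera_model takes no time and is no camera call.
- manip.sign_off(): hands the job in, once; it reports no verdict.
The state is a dict: "time": time; "joint_positions": joint angles; "joint_vel": joint speeds; "effort": joint torques, N m; "position": TCP position; "ee_rot": TCP orientation; "wrist_force": force on the tool from outside, world axes, zero at the start; "torque": the same for the moment, N m; "grip_width": opening from 0.0 (shut) to 1.0 (fully open).
Only numpy, scipy, OpenCV 4.12 (cv2) and the standard library are available. Lean on these libraries where they do the work, as an engineer would, in place of code of your own. Each camera call takes 0.05 s, during which the arm holds its last target.

TASK

Get the used bowls ready for washing-up: nest them in size order on the steel tray, the blue bowl standing flat inside the white one and the small green one flat inside the blue one, setting them down rather than dropping them. Then lift the end of the tray that is next to the draining board up onto the board's raised edge and let go so that it rests there, with the other end still on the bench. Finally slide the loaded tray right over the edge until the whole tray lies flat on the draining board inside its raised edge, the bowls still nested; leave everything else on the bench where it stands.

Things in the scene. Friction and masses are not known exactly. Their poses are not given: they have to be found in the camera images.
- drainer: stainless draining board fixed on the bench at the robot's left, 290 (x) x 430 (y) mm outside; origin at the centre of its underside at bench level; its y axis is its long axis and points away from the tray. Flat floor 4 mm above the bench, bounded all round by a raised round-topped edge 14 mm wide and 16 mm high above the bench, so that the floor inside the edge measures 262 x 402 mm
- drainer_edge (a point): middle of the top of the draining board's near raised edge (the one facing the tray), 208 mm from the board's origin along its -y, 16 mm above the bench; the edge runs along the board's x; its outer face lies 7 mm further along -y
- tray: stainless steel tray, the large bowl standing in it, on the bench beside the draining board, 180 (x) x 250 (y) mm and 36 mm high, floor and walls 3 mm thick, about 0.5 kg empty; origin at the centre of its underside; y is its long axis and its +y end faces the draining board
- tray_lead (a point): bottom edge, middle, of the tray's leading end (the +y end, facing the draining board), 125 mm from the tray's origin
- tray_tail (a point): bottom edge, middle, of the tray's other end (-y end), 125 mm from the tray's origin
- tray_lead_handle (a point): centre of the grip of the handle on the leading end: a blue horizontal round bar 14 mm thick and 88 mm long along the tray's x, its axis 60 mm above the tray's underside and straight above the end wall, carried by a 6 mm steel wire leg 52 mm either side; 17 mm of free space between the end wall's top and the bar
- tray_tail_handle (a point): centre of the grip of the same handle on the other (-y) end of the tray
- bowl_large: white plastic bowl standing in the tray, 160 mm across the rim, 62 mm high, foot 100 mm across, wall and floor 4 mm, rolled rim 8 mm thick and 9 mm high flush with the outside; origin at the centre of its underside, z up; about 0.17 kg
- bowl_medium: blue plastic bowl of the same shape on the bench, 108 mm across the rim, 66 mm high, foot 64 mm across, wall and floor 4 mm, rim 8 mm thick and 9 mm high; origin at the centre of its underside; about 0.085 kg. Seated in the large bowl its rim stands 8 mm above the large bowl's rim
- bowl_small: green plastic bowl on the bench, 58 mm across the rim, 66 mm high, foot 38 mm across, wall and floor 4 mm, rim 8 mm thick and 9 mm high; origin at the centre of its underside; about 0.04 kg. Seated in the medium bowl its rim stands 4 mm above the medium bowl's rim
- petri_dish: bystander: covered glass dish 98 mm across, 19 mm high, origin at the centre of its underside; leave it alone
- dropper_bottle: bystander: amber dropper bottle 38 mm across, 104 mm high, origin at the centre of its underside; leave it alone
- wash_bottle: bystander: white wash bottle with red cap, 64 mm across, about 180 mm high, origin at the centre of its underside; leave it alone
- staining_jar: bystander: covered glass staining jar 74 x 66 mm, 93 mm high, origin at the centre of its underside; leave it alone
- tally_counter: bystander: steel hand counter 45 x 60 mm, 40 mm high, origin at the centre of its underside; leave it alone
Mind the look-alikes: they are no part of the job. Of the things shaped like the bowl_small, the green one is meant.

How it is judged:
On the way, in this order (a step that is already met when the one before it is completed fails the run):
1. the three bowls stand nested on the tray: the blue one flat on the floor of the white one, the green one flat on the floor of the blue one, released (z of bowl_large in the frame of tray between -0.002 and 0.008 m and angle between the z axis of bowl_large and the z axis of tray, either way round below 0.06 rad and horizontal distance between bowl_large and tray below 0.06 m and horizontal distance between bowl_medium and bowl_large below 0.03 m and z of bowl_medium in the frame of bowl_large below 0.009 m and angle between each of bowl_medium, bowl_small's own z axis and vertical below 0.15 rad and horizontal distance between bowl_small and bowl_medium below 0.025 m and z of bowl_small in the frame of bowl_medium below 0.009 m and contact force between the fingers and bowl_medium below 0.1 N and contact force between the fingers and bowl_small below 0.1 N), for 0.2 s.
2. the tray's leading end rests on the draining board's raised edge, its other end still on the bench, and the tray is let go (height (world z) of tray_lead between 0.0125 and 0.035 m and y of tray_lead in the frame of drainer above -0.212 m and height (world z) of tray_tail below 0.006 m and contact force between the fingers and tray below 0.1 N and contact force between tray and drainer above 0.5 N and linear speed of tray below 0.02 m/s), for 0.2 s.
At the end, for the whole second after the job is handed in: At rest: the tray flat (within 1 degree) on the draining board's floor, wholly inside its raised edge; the white bowl standing on the tray's floor, the blue one flat on the white one's floor and the green one flat on the blue one's floor (undersides within 5 mm of it) (z of bowl_large in the frame of tray between -0.002 and 0.008 m and angle between the z axis of bowl_large and the z axis of tray, either way round below 0.06 rad and horizontal distance between bowl_large and tray below 0.06 m and horizontal distance between bowl_medium and bowl_large below 0.03 m and z of bowl_medium in the frame of bowl_large below 0.009 m and angle between each of bowl_medium, bowl_small's own z axis and vertical below 0.15 rad and horizontal distance between bowl_small and bowl_medium below 0.025 m and z of bowl_small in the frame of bowl_medium below 0.009 m and y of tray in the frame of drainer between -0.08 and 0.08 m and x of tray in the frame of drainer between -0.045 and 0.045 m and height (world z) of tray below 0.007 m and angle between tray's own z axis and vertical below 0.02 rad and linear speed of each of tray, bowl_small below 0.02 m/s); the robot touches nothing.
It fails at once if a bowl is let fall or flung (faster than 0.75 m/s while the fingers do not hold it, a fall of about 3 cm) ((linear speed of bowl_medium above 0.75 m/s and contact force between the fingers and bowl_medium below 0.05 N and contact force between the fingers and bowl_small below 0.05 N) or (linear speed of bowl_small above 0.75 m/s and contact force between the fingers and bowl_medium below 0.05 N and contact force between the fingers and bowl_small below 0.05 N)).
It fails at once if a bystander is moved by more than 20 mm (distance of any of petri_dish, dropper_bottle, wash_bottle, staining_jar, tally_counter from where it was at the start of the episode above 0.02 m).
It also fails if it takes over 72 s, if anything falls off the work surface, if the arm or the gripper's body presses on something with over 40 N, if the wrist force passes 120 N, or if a joint passes its speed limit or range.

## Working session

There is one attempt and no reset: what is moved stays moved. The work goes in short steps, Python scripts to look and compute and a tool call to move; the robot and the scene stay as the last step left them, time stands still between calls to the robot, and variables do not carry over. Pictures are saved under pics/ and viewed, and the job is handed in when it is done.

Besides the shell and the picture viewer there is one more tool, called by a JSON object that holds its "method" and its "body", one argument or row to a line. play_rows: Moves the arm, as the interface text tells. Its arguments: {"type":"object","properties":{"series":{"type":"array"},"fingers":{"type":"number"}},"required":["series"]}

```bash
ls; mkdir -p pics
cat > h.py <<'E'
import numpy as np, cv2
from scipy.spatial.transform import Rotation as R
from station import manip
np.set_printoptions(precision=4,suppress=True)
def snap(n,f):
    s=manip.read_state(); im,d=manip.get_image(n); c=manip.camera_model(n)
    if n=='wrist':
        T=np.eye(4);T[:3,:3]=R.from_rotvec(s['ee_rot']).as_matrix();T[:3,3]=s['position']
        c['T']=T@np.array(c['T_tool_cam'])
    c['T']=np.array(c['T'])
    cv2.imwrite('pics/%s.png'%f,im); np.savez('pics/%s.npz'%f,im=im,d=d,T=c['T'],k=[c['fx'],c['fy'],c['cx'],c['cy'],c['k1']])
    return im,d,c
def load(f): return np.load('pics/%s.npz'%f)
def rays(z,u,v):
    fx,fy,cx,cy,k1=z['k']; K=np.array([[fx,0,cx],[0,fy,cy],[0,0,1]])
    p=cv2.undistortPoints(np.stack([np.ravel(u),np.ravel(v)],-1).astype(float)[:,None],K,np.array([k1,0,0,0.]))[:,0]
    return np.c_[p,np.ones(len(p))]
def w(z,u,v,d=None):  # with depth
    r=rays(z,u,v)
    dd=z['d'][np.ravel(v).astype(int),np.ravel(u).astype(int)] if d is None else d
    return (r*np.ravel(dd)[:,None])@z['T'][:3,:3].T+z['T'][:3,3]
def wz(z,u,v,h):  # at height h
    r=rays(z,u,v)@z['T'][:3,:3].T; t=(h-z['T'][2,3])/r[:,2]
    return z['T'][:3,3]+r*t[:,None]
def cloud(z):
    u,v=np.meshgrid(np.arange(640),np.arange(480)); P=w(z,u,v); return P.reshape(480,640,3)
E
python3 - <<'E'
from h import *
for n in ['scene','top','wrist']:
    im,d,c=snap(n,n+'0'); print(n,c['T'],c['fx'],c['k1'])
print(manip.read_state())
E
```

```text
pics
scene [[-0.5465  0.6758 -0.4946  1.1768]
 [ 0.8374  0.4335 -0.3329  0.3633]
 [-0.0105 -0.5961 -0.8028  1.1294]
 [ 0.      0.      0.      1.    ]] 602.1772897965795 -0.11605036599809772
top [[-0.0213 -0.9981  0.0574  0.4377]
 [-0.9998  0.021  -0.0058 -0.0869]
 [ 0.0046 -0.0575 -0.9983  1.5195]
 [ 0.      0.      0.      1.    ]] 513.1955449175429 -0.05482830032231704
wrist [[ 0.2977  0.9119  0.2825  0.1222]
 [ 0.9547 -0.2842 -0.0888  0.6431]
 [-0.0007  0.2962 -0.9551  0.3737]
 [ 0.      0.      0.      1.    ]] 379.36367037040503 0.020985233942173026
{'time': 0.15, 'joint_positions': array([-1.0048,  0.5017, -0.4268,  1.5512,  0.2208,  1.1383, -0.2103]), 'joint_vel': array([-0.0006, -0.0013, -0.0013, -0.0043,  0.0009,  0.0009,  0.0008]), 'effort': array([ -0.0065, -57.0045,  -5.8249, -28.1289,   0.0108,   0.0079,
         0.    ]), 'position': array([0.1937, 0.6199, 0.2305]), 'ee_rot': array([-0.4737, -3.1054,  0.0023]), 'wrist_force': array([0.3476, 0.4916, 0.1021]), 'torque': array([-0.0054, -0.0512, -0.0327]), 'grip_width': 0.9974610120895903}
```

View pics/top0.png

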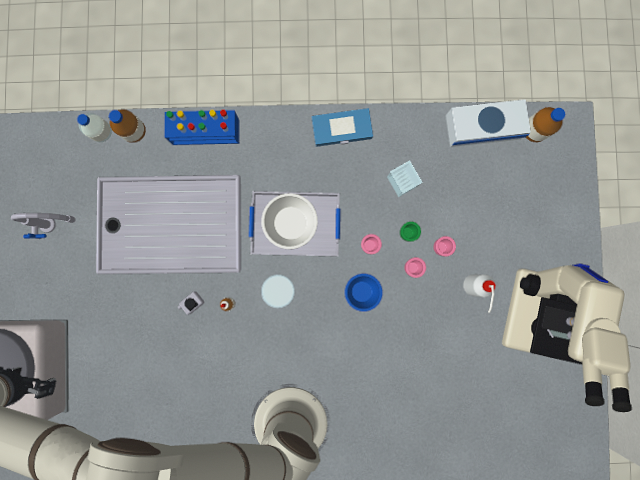

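View pics/scene0.png

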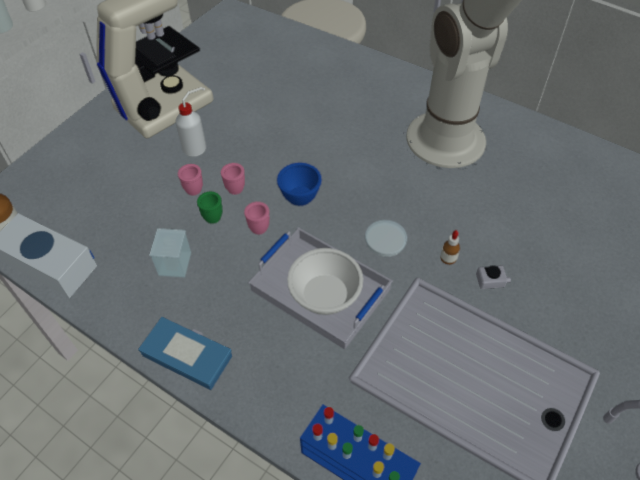

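View pics/wrist0.png

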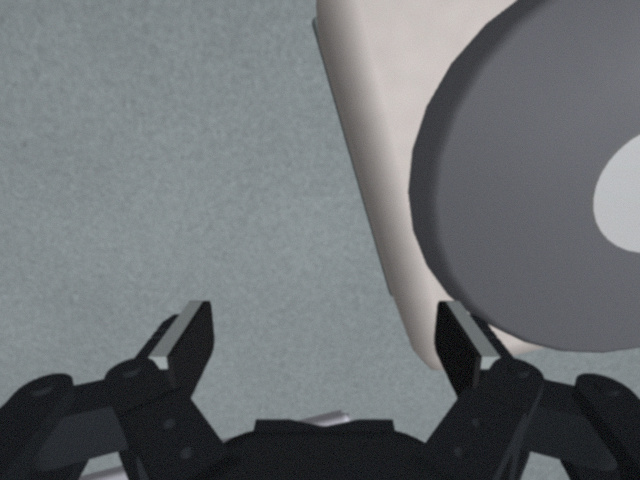

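Top view: tray at (293,223) with the white bowl in it. Blue bowl is at (364,292) and drainer at (168,224). The look-alikes for the small bowl are green (410,231) and pink (371,243), (415,267), (445,246). Green is the one meant. I'll measure next and crop to confirm.

Run:
```python
from h import *
from scipy.optimize import least_squares
def circ(xy):
    f=lambda p: np.hypot(xy[:,0]-p[0],xy[:,1]-p[1])-p[2]
    r=least_squares(f,[*xy.mean(0),.04],loss='soft_l1',f_scale=.002); return r.x,len(xy)
for n in ['top0','scene0']:
    z=load(n); P=cloud(z); im=z['im'].astype(int); b,g,r=im[...,0],im[...,1],im[...,2]
    hsv=cv2.cvtColor(z['im'],cv2.COLOR_BGR2HSV)
    H,S,V=[hsv[...,i].astype(int) for i in range(3)]
    ws=(P[...,0]>.2)&(P[...,0]<.8)&(P[...,1]>-.6)&(P[...,1]<.6)
    print(n,'bench z',np.median(P[...,2][ws]))
    for name,m in [('green',(H>50)&(H<80)&(S>120)),('blue',(H>95)&(H<125)&(S>150)),('pink',(H>150)&(S>60))]:
        m=m&ws&(P[...,2]>.0)&(P[...,2]<.12)
        k,l,st,c=cv2.connectedComponentsWithStats(m.astype(np.uint8))
        for i in range(1,k):
            if st[i,4]<60: continue
            q=P[l==i]; zz=np.percentile(q[:,2],[50,98]); top=q[q[:,2]>zz[1]-.008]
            print(name,c[i],st[i,4],'z',zz,'circ',circ(top[:,:2]), 'mean',q.mean(0))
z=load('top0'); crop=cv2.resize(z['im'][160:320,230:470],None,fx=3.3,fy=3.3,interpolation=cv2.INTER_CUBIC); cv2.imwrite('pics/crop1.png',crop)
z=load('scene0'); crop=cv2.resize(z['im'][140:350,150:420],None,fx=2.9,fy=2.9,interpolation=cv2.INTER_CUBIC); cv2.imwrite('pics/crop2.png',crop)
```

```text
top0 bench z 0.0014406004692052443
green [410.1275 231.0915] 306 z [0.0495 0.07  ] circ (array([ 0.5528, -0.3562,  0.0249]), 121) mean [ 0.5552 -0.3607  0.0392]
blue [251.2    221.5167] 120 z [0.0656 0.0719] circ (array([0.6369, 0.7331, 0.64  ]), 78) mean [0.5901 0.0963 0.0642]
blue [337.4872 223.1282] 117 z [0.0653 0.0716] circ (array([0.5885, 0.3985, 0.5482]), 88) mean [ 0.5801 -0.1493  0.0656]
blue [363.1763 292.0135] 1038 z [0.0213 0.07  ] circ (array([ 0.3829, -0.2168,  0.0492]), 221) mean [ 0.3819 -0.2206  0.029 ]
pink [370.8842 243.7653] 311 z [0.0355 0.0706] circ (array([ 0.5188, -0.2417,  0.0249]), 136) mean [ 0.5209 -0.2459  0.0374]
pink [444.4797 246.0494] 344 z [0.047  0.0704] circ (array([ 0.508 , -0.4552,  0.025 ]), 128) mean [ 0.5096 -0.4591  0.0408]
pink [414.9726 267.2652] 328 z [0.0464 0.0703] circ (array([ 0.4493, -0.3671,  0.0248]), 123) mean [ 0.4501 -0.3715  0.039 ]
scene0 bench z 0.0010356561602912207
green [210.0374 206.2428] 589 z [0.0483 0.0672] circ (array([ 0.5544, -0.3528,  0.0252]), 198) mean [ 0.5553 -0.3517  0.0464]
blue [299.045  182.4277] 1377 z [0.0419 0.0669] circ (array([ 0.3839, -0.2129,  0.0496]), 372) mean [ 0.3747 -0.2204  0.0396]
blue [274.4807 247.7238] 181 z [0.0641 0.0687] circ (array([ 0.4912, -2.9221,  2.7791]), 163) mean [ 0.5812 -0.1447  0.0639]
blue [369.0757 303.427 ] 185 z [0.0654 0.0709] circ (array([ 11.6051, 286.8537, 286.9647]), 143) mean [0.5924 0.1009 0.0652]
pink [233.1282 177.3862] 593 z [0.0473 0.0677] circ (array([ 0.4513, -0.3642,  0.0256]), 189) mean [ 0.4524 -0.3626  0.0458]
pink [190.6223 178.3794] 593 z [0.0465 0.0671] circ (array([ 0.5092, -0.4519,  0.0251]), 192) mean [ 0.5108 -0.4501  0.0452]
pink [257.1914 216.9043] 627 z [0.0477 0.0668] circ (array([ 0.5201, -0.2387,  0.0251]), 223) mean [ 0.5211 -0.2383  0.0462]
```

View pics/crop1.png

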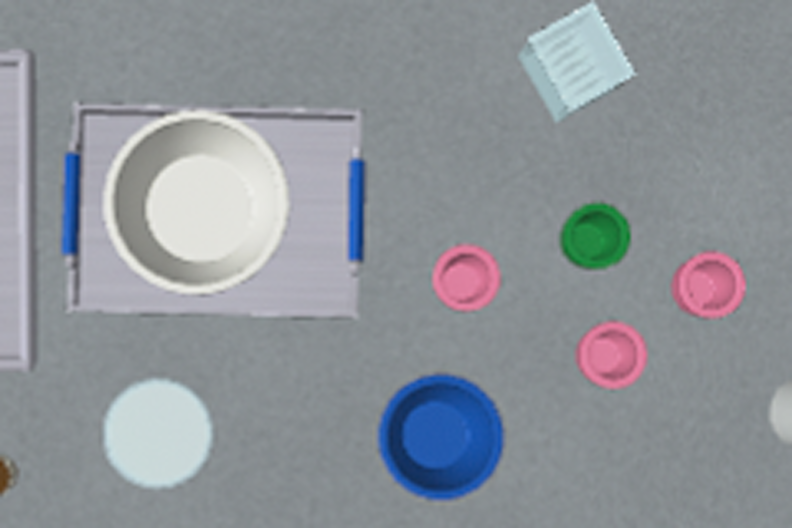

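View pics/crop2.png

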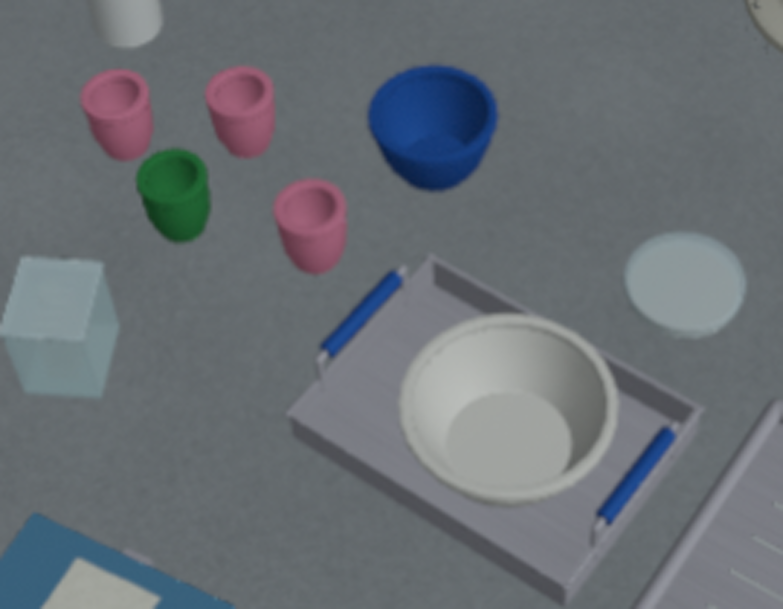

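The crops confirm one green cup, at (595,236) in the top crop and (175,195) in the scene crop. The other three look-alikes are pink. Next I'll measure the tray, the white bowl and the drainer.

```bash
cat >> h.py <<'E'
def plan(targets,rots=None):
    """world targets -> shift/turn in tool frame from current measured pose"""
    s=manip.read_state(); R0=R.from_rotvec(s['ee_rot']); p0=np.array(s['position'])
    print('now',p0,'rot',s['ee_rot'],'t',s['time'],'grip',round(s['grip_width'],3),'F',s['wrist_force'],'j',s['joint_positions'])
    for i,p in enumerate(targets):
        Rt=R0 if rots is None else rots[i]
        print('shift',R0.inv().apply(np.array(p)-p0),'turn',(R0.inv()*Rt).as_rotvec())
def down(a): # tool y axis at world angle: y=(sin a', ...) a = rot of tray about world z ; a=0: tool x=-X, y=+Y, z=-Z
    return R.from_euler('z',a)*R.from_matrix(np.array([[-1,0,0],[0,1,0],[0,0,-1.]]))
E
python3 - <<'E'
from h import *
from scipy.optimize import least_squares
def circ(xy,r0):
    f=lambda p: np.hypot(xy[:,0]-p[0],xy[:,1]-p[1])-r0
    return least_squares(f,xy.mean(0),loss='soft_l1',f_scale=.002).x
for n in ['top0','scene0']:
    z=load(n); P=cloud(z); X,Y,Z=P[...,0],P[...,1],P[...,2]
    # white bowl rim
    m=(X>.45)&(X<.72)&(Y>-.12)&(Y<.08)&(Z>.058)&(Z<.09)
    q=P[m]; hsv=cv2.cvtColor(z['im'],cv2.COLOR_BGR2HSV)[m]; q=q[hsv[:,1]<60]
    print(n,'white rim',circ(q[:,:2],.076),np.percentile(q[:,2],[5,50,95]),len(q))
    bl=cv2.cvtColor(z['im'],cv2.COLOR_BGR2HSV)
    # tray walls
    m=(X>.45)&(X<.72)&(Y>-.18)&(Y<.13)&(Z>.03)&(Z<.05)
    q=P[m][:,:2].astype(np.float32); print('tray rect',cv2.minAreaRect(q))
    m=(X>.4)&(X<.78)&(Y>.13)&(Y<.6)&(Z>.0105)&(Z<.03)
    mm=m.astype(np.uint8); k,l,st,c=cv2.connectedComponentsWithStats(mm); i=1+np.argmax(st[1:,4]); q=P[l==i][:,:2].astype(np.float32)
    print('drainer rect',cv2.minAreaRect(q),len(q),q.min(0),q.max(0))
    # per-side edges
    for nm,px in {'top0':dict(A=(97,176),B=(240,176),C=(240,271),D=(97,273)),'scene0':dict(A=(556,480),B=(353,378),C=(418,282),D=(597,375))}[n].items():
        print(nm,wz(z,*px,.012))
for n,b in [('top0',(90,165,170,115)),]:
    z=load(n); im=z['im']; cv2.imwrite('pics/crop3.png',cv2.resize(im[165:285,225:350],None,fx=5,fy=5,interpolation=cv2.INTER_CUBIC)); cv2.imwrite('pics/crop4.png',cv2.resize(im[165:285,85:255],None,fx=4.5,fy=4.5,interpolation=cv2.INTER_CUBIC))
E
```

```text
top0 white rim [ 0.5887 -0.0114] [0.0596 0.0646 0.0693] 460
tray rect ((0.584855318069458, -0.025873616337776184), (0.2505909502506256, 0.18394342064857483), 87.50747680664062)
drainer rect ((0.5936126708984375, 0.35133635997772217), (0.4326341450214386, 0.29059088230133057), 89.23033905029297) 1891 [0.4473 0.1343] [0.7406 0.5668]
A [[0.7427 0.5643 0.012 ]]
B [[0.732  0.1345 0.012 ]]
C [[0.4504 0.1378 0.012 ]]
D [[0.4528 0.5627 0.012 ]]
scene0 white rim [ 0.59   -0.0085] [0.0594 0.0637 0.0676] 853
tray rect ((0.5843495726585388, -0.02466501295566559), (0.2551940083503723, 0.18749040365219116), 87.61773681640625)
drainer rect ((0.5933573246002197, 0.3541228175163269), (0.4307378828525543, 0.29172226786613464), 89.74927520751953) 3866 [0.4466 0.1386] [0.7398 0.57  ]
A [[0.7052 0.5698 0.012 ]]
B [[0.7297 0.1477 0.012 ]]
C [[0.4577 0.1513 0.012 ]]
D [[0.4608 0.5666 0.012 ]]
```

View pics/crop3.png

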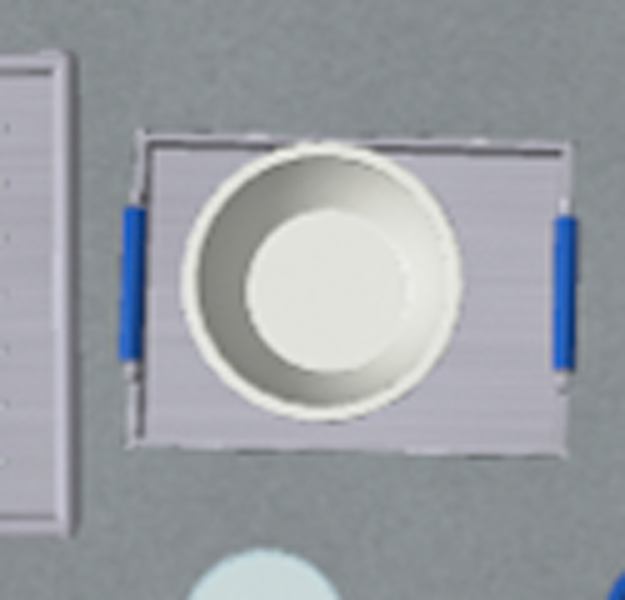

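View pics/crop4.png

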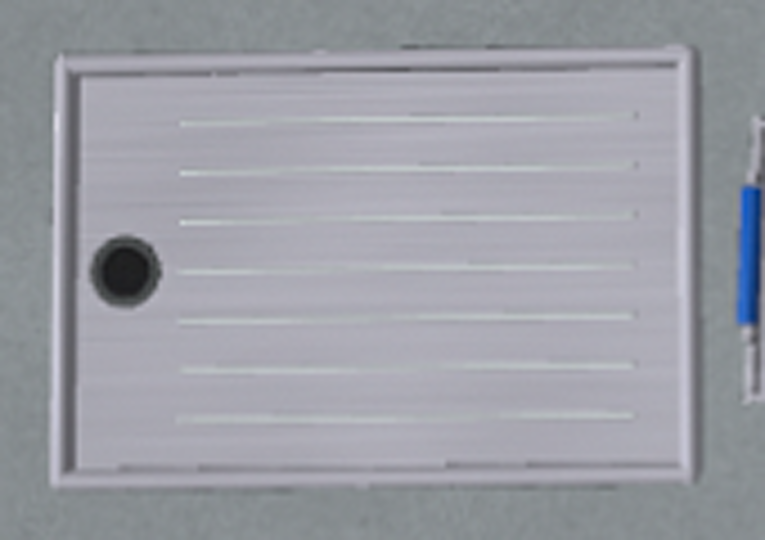

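Run:
```python
from h import *
D=down(-.042)
plan([[.194,.62,.31],[.33,.48,.33],[.45,.3,.33],[.42,-.05,.33],[.40,-.2,.27],[.36,-.215,.25]],[D]*6)
```

```text
now [0.1937 0.6199 0.2305] rot [-0.4737 -3.1054  0.0023] t 0.15 grip 0.997 F [0.3476 0.4916 0.1021] j [-1.0048  0.5017 -0.4268  1.5512  0.2208  1.1383 -0.2103]
shift [-0.0003  0.     -0.0795] turn [-0.0015 -0.0003 -0.2608]
shift [-0.1718 -0.0931 -0.0994] turn [-0.0015 -0.0003 -0.2608]
shift [-0.34   -0.2291 -0.0992] turn [-0.0015 -0.0003 -0.2608]
shift [-0.4157 -0.5721 -0.0987] turn [-0.0015 -0.0003 -0.2608]
shift [-0.4414 -0.7212 -0.0385] turn [-0.0015 -0.0003 -0.2608]
shift [-0.4077 -0.7474 -0.0184] turn [-0.0015 -0.0003 -0.2608]
```

{"method": "play_rows", "body": {
  "series": [
    [[0,0,-0.04],[0,0,0]],
    [[0,0,-0.08],[0,0,0]],
    [[-0.033,-0.017,-0.085],[0,0,0]],
    [[-0.066,-0.035,-0.09],[0,0,-0.05]],
    [[-0.1,-0.053,-0.095],[0,0,-0.1]],
    [[-0.135,-0.072,-0.1],[0,0,-0.15]],
    [[-0.17,-0.092,-0.1],[0,0,-0.2]],
    [[-0.205,-0.112,-0.1],[0,0,-0.26]]
  ],
  "fingers": 150
}}

```text
time: 0.82
position: [0.357, 0.4505, 0.3309]
ee_rot: [-0.063, -3.141, 0.002]
wrist_force: [1.5, 1.0, -0.8]
grip_width: 0.406
```

{"method": "play_rows", "body": {
  "series": [
    [[-0.007,-0.04,0],[0,0,0]],
    [[-0.015,-0.08,0],[0,0,0]],
    [[-0.022,-0.12,0],[0,0,0]],
    [[-0.03,-0.16,0],[0,0,0]],
    [[-0.037,-0.2,0],[0,0,0]],
    [[-0.045,-0.24,0],[0,0,0]],
    [[-0.052,-0.28,0],[0,0,0]],
    [[-0.06,-0.32,0],[0,0,0]]
  ]
}}

```text
time: 1.48
position: [0.4037, 0.1264, 0.3313]
ee_rot: [0.063, 3.141, -0.002]
wrist_force: [-0.1, 0.0, -0.3]
grip_width: 0.414
```

{"method": "play_rows", "body": {
  "series": [
    [[0,-0.04,0],[0,0,0]],
    [[0.002,-0.08,0],[0,0,0]],
    [[0.005,-0.12,0.01],[0,0,0]],
    [[0.007,-0.16,0.02],[0,0,0]],
    [[0.01,-0.2,0.03],[0,0,0]],
    [[0.012,-0.24,0.04],[0,0,0]],
    [[0.015,-0.28,0.055],[0,0,0]],
    [[0.02,-0.318,0.07],[0,0,0]]
  ]
}}

```text
time: 2.15
position: [0.371, -0.192, 0.2618]
ee_rot: [0.062, 3.139, -0.003]
wrist_force: [0.2, 0.7, -0.4]
grip_width: 0.411
```

Run:
```python
from h import *
import time
im,d,c=snap('wrist','w1'); z=load('w1'); print(c['T'][:3,3])
s=manip.read_state(); print(s['position'],s['grip_width'],s['joint_vel'])
```

```text
[ 0.2958 -0.1883  0.405 ]
[ 0.3672 -0.199   0.2592] 0.4128363799489532 [-0.0347 -0.0335 -0.0609  0.0158  0.0078  0.0933 -0.2189]
```

View pics/w1.png

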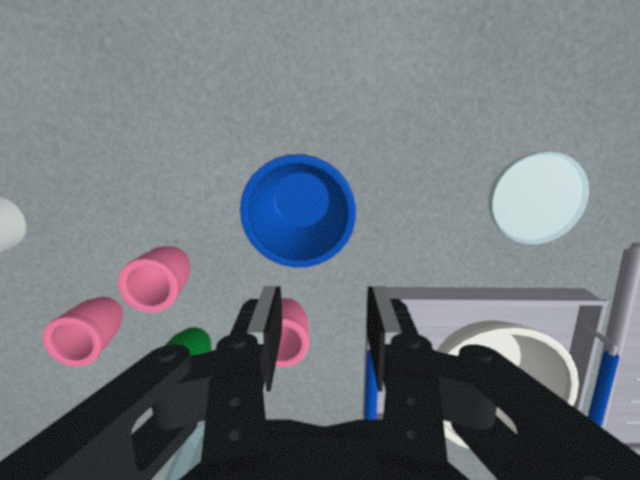

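Wrist view: blue bowl centred near (299,210), tray at lower right, pink cups at left. The finger tips are near (275,290) and (372,290).

```bash
cat >> h.py <<'E'
from scipy.optimize import least_squares
def circ(xy,r0):
    f=lambda p: np.hypot(xy[:,0]-p[0],xy[:,1]-p[1])-r0
    return least_squares(f,xy.mean(0),loss='soft_l1',f_scale=.002).x
def outline(z,lo,hi,smin,rout,h,roi=None,pick=None):
    """outer contour of colour blob -> plane at rim height h -> fit; only uses the widest circle"""
    hsv=cv2.cvtColor(z['im'],cv2.COLOR_BGR2HSV)
    m=((hsv[...,0]>lo)&(hsv[...,0]<hi)&(hsv[...,1]>smin)).astype(np.uint8)
    if roi: mm=np.zeros_like(m); mm[roi[1]:roi[3],roi[0]:roi[2]]=1; m&=mm
    k,l,st,c=cv2.connectedComponentsWithStats(m); i=1+np.argmax(st[1:,4])
    P=w(z,*np.nonzero(l==i)[::-1]); top=P[P[:,2]>np.percentile(P[:,2],98)-.008]
    cd=circ(top[:,:2],rout-.004)
    ct=max(cv2.findContours((l==i).astype(np.uint8),0,1)[0],key=len)[:,0]
    q=wz(z,ct[:,0],ct[:,1],h)[:,:2]
    (cx,cy),rr=cv2.minEnclosingCircle(q.astype(np.float32))
    f=lambda p: np.hypot(q[:,0]-p[0],q[:,1]-p[1])-rout
    return 'depth',cd,'z98',np.percentile(P[:,2],98),'fit',least_squares(f,cd,loss='soft_l1',f_scale=.001).x,'encl',(cx,cy,rr),c[i]
E
python3 - <<'E'
from h import *
z=load('w1')
print(outline(z,95,125,150,.054,.062,roi=(200,120,400,280)))
for n,roi in [('top0',(340,270,390,315)),('scene0',(270,155,330,215))]:
    print(n,outline(load(n),95,125,150,.054,.062,roi=roi))
P=cloud(z); hsv=cv2.cvtColor(z['im'],cv2.COLOR_BGR2HSV); m=(hsv[...,1]<50)&(P[...,2]>.058)&(P[...,2]<.075)&(P[...,0]>.5)&(P[...,1]>-.1)
q=P[m]; print('white',circ(q[:,:2],.076),len(q))
print('bench',np.median(P[20:120,50:600,2]))
plan([[.383,-.215,.2]],[down(-.042)])
E
```

```text
('depth', array([ 0.381 , -0.2157]), 'z98', np.float64(0.06766970169959893), 'fit', array([ 0.3828, -0.216 ]), 'encl', (0.3826848268508911, -0.21615545451641083, 0.0540151447057724), array([297.7303, 210.5877]))
top0 ('depth', array([ 0.3829, -0.2166]), 'z98', np.float64(0.0700597833234623), 'fit', array([ 0.3834, -0.2178]), 'encl', (0.3833359181880951, -0.21756260097026825, 0.05276201665401459), array([363.1565, 291.9595]))
scene0 ('depth', array([ 0.3839, -0.2128]), 'z98', np.float64(0.0670715972137053), 'fit', array([ 0.3859, -0.2124]), 'encl', (0.3923080563545227, -0.2066652476787567, 0.06706552952528), array([299.0186, 182.5029]))
white [ 0.5871 -0.0114] 2054
bench 0.0008017526663212371
now [ 0.3672 -0.199   0.2592] rot [-0.0746 -3.138   0.0069] t 2.2 grip 0.413 F [-1.4758 -6.4382 -1.4403] j [0.16   0.0093 0.2708 2.0819 0.003  1.0515 1.9525]
shift [-0.0167 -0.015   0.0592] turn [-0.0045 -0.0026 -0.0055]
```

{"method": "play_rows", "body": {
  "series": [
    [[-0.006,-0.022,0.03],[0,0,0]],
    [[-0.012,-0.044,0.06],[0,0,0]],
    [[-0.017,-0.066,0.09],[0,0,0]],
    [[-0.017,-0.066,0.12],[0,0,0]],
    [[-0.017,-0.066,0.14],[0,0,0]],
    [[-0.017,-0.066,0.16],[0,0,0]],
    [[-0.017,-0.066,0.16],[0,0,0]]
  ]
}}

```text
time: 2.78
position: [0.3777, -0.2647, 0.0959]
ee_rot: [-0.075, -3.131, 0.002]
wrist_force: [-0.5, 0.7, -0.1]
grip_width: 0.414
```

Run:
```python
from h import *
plan([[.381,-.266,.1],[.381,-.266,.056]],[down(-.042)]*2)
snap('wrist','w2')
```

```text
now [ 0.3777 -0.2647  0.0959] rot [-0.0747 -3.1313  0.002 ] t 2.7833 grip 0.414 F [-0.5336  0.7202 -0.0869] j [ 0.2914  0.3523  0.2996  2.1348 -0.1527  0.6821  2.2163]
shift [-0.0033 -0.0011 -0.0042] turn [-0.0015 -0.0094 -0.0057]
shift [-0.0037 -0.0011  0.0398] turn [-0.0015 -0.0094 -0.0057]
```

View pics/w2.png

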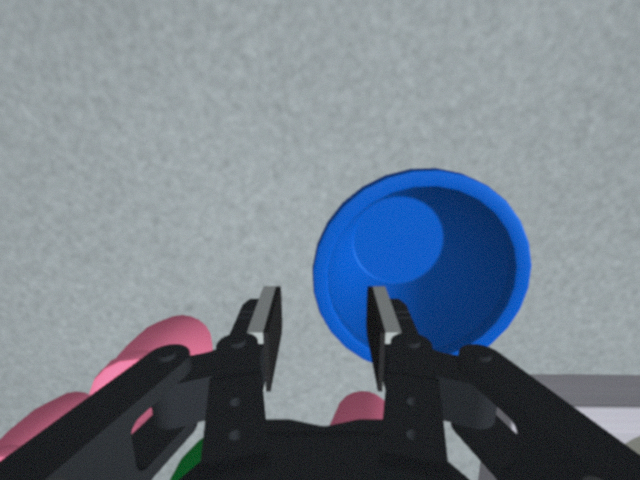

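The left rim of the blue bowl, about (320,285), lies between the jaws. I'll descend and close.

{"method": "play_rows", "body": {
  "series": [
    [[-0.003,-0.001,0.02],[0,-0.009,0]],
    [[-0.004,-0.001,0.035],[0,-0.009,0]],
    [[-0.004,-0.001,0.041],[0,-0.009,0]],
    [[-0.004,-0.001,0.041],[0,-0.009,0]]
  ]
}}

```text
time: 3.17
position: [0.3823, -0.2663, 0.0567]
ee_rot: [0.074, 3.14, -0.003]
wrist_force: [-0.9, 0.1, -1.8]
grip_width: 0.412
```

{"method": "play_rows", "body": {
  "series": [
    [[0,0,0],[0,0,0]],
    [[0,0,0],[0,0,0]],
    [[0,0,0],[0,0,0]],
    [[0,0,0],[0,0,0]],
    [[0,0,0],[0,0,0]],
    [[0,0,0],[0,0,0]]
  ],
  "fingers": 255
}}

```text
time: 3.67
position: [0.3832, -0.2673, 0.0577]
ee_rot: [0.075, 3.138, -0.005]
wrist_force: [-0.5, -1.9, 5.3]
grip_width: 0.073
```

{"method": "play_rows", "body": {
  "series": [
    [[0,0,-0.01],[0,0,0]],
    [[0,0,-0.03],[0,0,0]],
    [[0,0,-0.06],[0,0,0]],
    [[0,0,-0.09],[0,0,0]],
    [[0,0,-0.12],[0,0,0]],
    [[0,0,-0.12],[0,0,0]]
  ]
}}

```text
time: 4.17
position: [0.3857, -0.2687, 0.1833]
ee_rot: [0.075, 3.129, -0.011]
wrist_force: [1.6, -0.6, -0.6]
grip_width: 0.069
```

Run:
```python
from h import *
plan([[.5887-.002,-.0107-.05,.176]],[down(-.042)]*2)
snap('wrist','w3');snap('scene','s3')
```

```text
now [ 0.3857 -0.2687  0.1833] rot [ 0.0752  3.1294 -0.0111] t 4.1667 grip 0.069 F [ 1.598  -0.552  -0.5747] j [ 0.2519  0.2064  0.336   2.0681 -0.0887  0.867   2.1607]
shift [-0.1907  0.2175  0.008 ] turn [-0.0068  0.0114 -0.006 ]
```

View pics/w3.png

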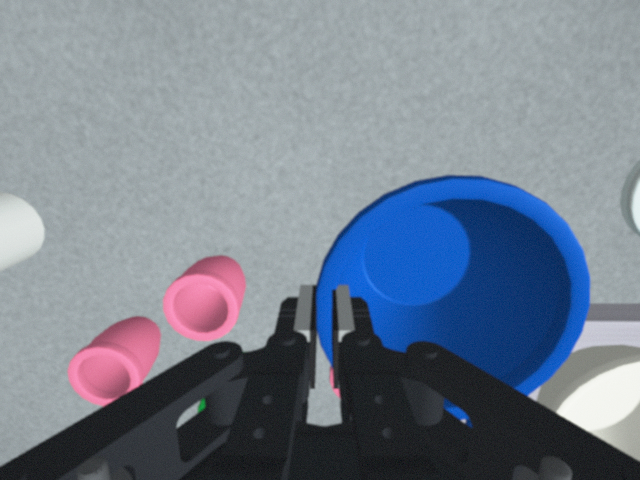

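View pics/s3.png

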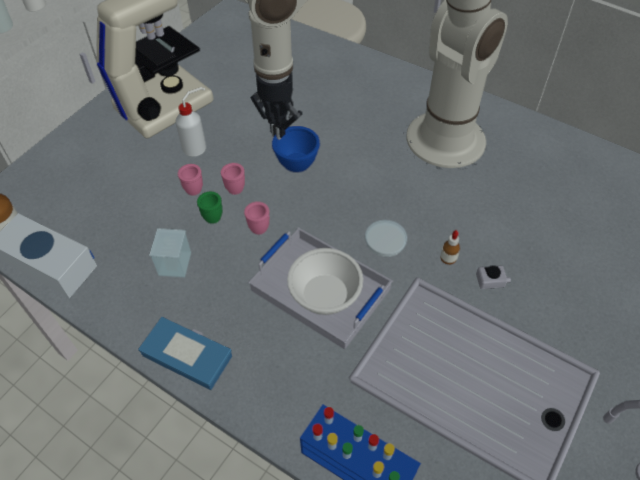

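The blue bowl is held by its rim: wrist (325,290), scene (297,150). I'll check its tilt and its centre relative to the TCP.

```bash
cat >> h.py <<'E'
def rimplane(n,lo,hi,smin,rmid,tcp,rout,hgt,zest=None,roi=None):
    """iteratively fit rim plane + centre from depth cloud (top surface)"""
    z=load(n); hsv=cv2.cvtColor(z['im'],cv2.COLOR_BGR2HSV); P=cloud(z)
    m=((hsv[...,0]>lo)&(hsv[...,0]<hi)&(hsv[...,1]>smin)&(z['d']>0)).astype(np.uint8)
    if roi: mm=np.zeros_like(m); mm[roi[1]:roi[3],roi[0]:roi[2]]=1; m&=mm
    k,l,st,c=cv2.connectedComponentsWithStats(m); i=1+np.argmax(st[1:,4]); q=P[l==i]
    n_=np.array([0,0,1.]); top=q[q[:,2]>np.percentile(q[:,2],99)-.012]
    for _ in range(6):
        c0=circ(top[:,:2],rmid)
        r=np.hypot(q[:,0]-c0[0],q[:,1]-c0[1]); ring=q[(abs(r-rmid)<.003)]
        A=np.c_[ring[:,:2]-c0,np.ones(len(ring))]
        s=np.linalg.lstsq(A,ring[:,2],rcond=None)[0]
        res=ring[:,2]-A@s; k2=abs(res)<.004
        if k2.sum()>20: s=np.linalg.lstsq(A[k2],ring[k2][:,2],rcond=None)[0]
        hh=q[:,2]-(np.c_[q[:,:2]-c0,np.ones(len(q))]@s); top=q[abs(hh)<.004]
    print(n,'rim centre',c0,'slope',s[:2],'z',s[2],'n',len(top))
    return c0,s
E
python3 - <<'E'
from h import *
rimplane('w3',95,125,150,.050,None,.054,.066,roi=(300,150,620,420))
rimplane('s3',95,125,150,.050,None,.054,.066,roi=(265,120,330,180))
rimplane('scene0',95,125,150,.050,None,.054,.066,roi=(270,155,330,215))
E
```

```text
w3 rim centre [ 0.3874 -0.2201] slope [-0.1029 -0.0547] z 0.18715762733773464 n 9052
s3 rim centre [ 0.3893 -0.2141] slope [0.0865 0.0702] z 0.17732742173252714 n 197
scene0 rim centre [ 0.3845 -0.2124] slope [0.0842 0.0629] z 0.05480606371967068 n 192
```

{"method": "play_rows", "body": {
  "series": [
    [[-0.02,0.023,0],[0,0,0]],
    [[-0.045,0.051,0],[0,0,0]],
    [[-0.07,0.08,0],[0,0.005,0]],
    [[-0.096,0.11,0],[0,0.01,0]],
    [[-0.122,0.14,0],[-0.006,0.011,0]],
    [[-0.148,0.17,0],[-0.006,0.011,0]],
    [[-0.172,0.197,0],[-0.006,0.011,0]],
    [[-0.191,0.217,0],[-0.006,0.011,0]]
  ]
}}

```text
time: 4.93
position: [0.5849, -0.0553, 0.1771]
ee_rot: [-0.069, -3.133, -0.005]
wrist_force: [0.4, 0.1, -1.1]
grip_width: 0.068
```

{"method": "play_rows", "body": {
  "series": [
    [[0,0,0.01],[0,0,0]],
    [[0,0,0.025],[0,0,0]],
    [[0,0,0.025],[0,0,0]]
  ]
}}

```text
time: 5.18
position: [0.581, -0.0542, 0.1472]
ee_rot: [-0.067, -3.123, -0.006]
wrist_force: [-1.4, -0.1, -1.5]
grip_width: 0.07
```

Run:
```python
from h import *
plan([[.5865,-.061,.1],[.5865,-.061,.066]],[down(-.042)]*2)
snap('wrist','w4');snap('scene','s4')
rimplane('w4',95,125,150,.050,None,.054,.066)
rimplane('s4',95,125,150,.050,None,.054,.066)
```

```text
now [ 0.581  -0.0542  0.1472] rot [-0.0668 -3.1234 -0.0055] t 5.1833 grip 0.07 F [-1.4169 -0.0988 -1.5286] j [-0.0967  0.459   0.1873  1.7975 -0.1078  0.9125  1.6673]
shift [-0.0066 -0.0067  0.0471] turn [ 0.0032 -0.0175 -0.0008]
shift [-0.0072 -0.0068  0.0811] turn [ 0.0032 -0.0175 -0.0008]
w4 rim centre [ 0.5827 -0.0056] slope [-0.1239 -0.0567] z 0.15128821124024133 n 8821
s4 rim centre [0.829  0.2492] slope [ 0.0009 -0.0061] z 0.08725587689234236 n 2935
```

View pics/w4.png

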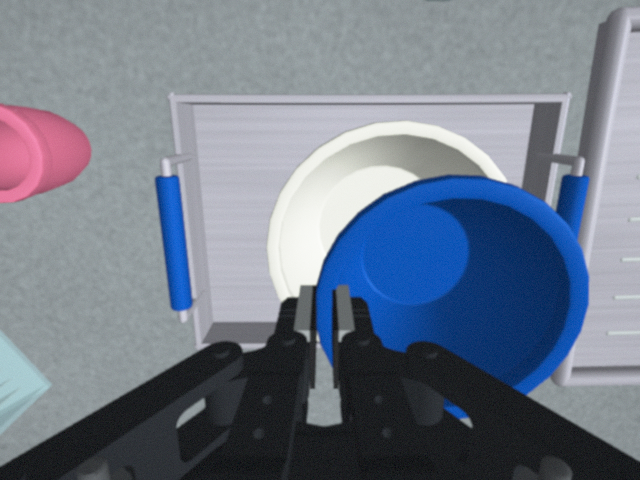

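View pics/s4.png

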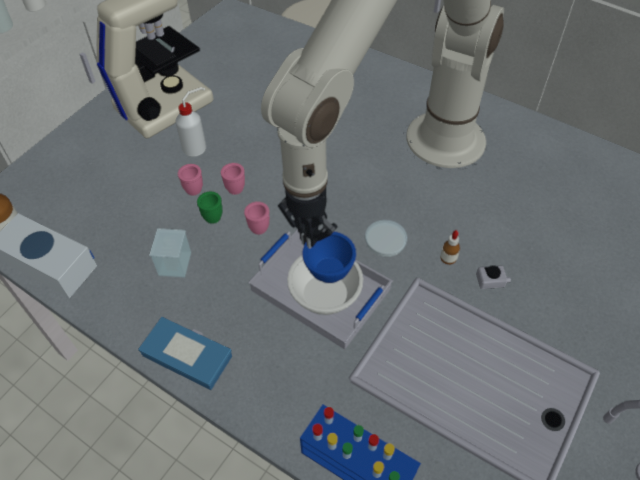

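The blue bowl is over the white one: wrist (450,290) above (390,210). I'll correct the offset and tilt, then lower.

{"method": "play_rows", "body": {
  "series": [
    [[-0.004,-0.004,0.01],[0.003,-0.017,0]],
    [[-0.007,-0.007,0.025],[0.003,-0.017,0]],
    [[-0.007,-0.007,0.045],[0.003,-0.017,0]],
    [[-0.007,-0.007,0.06],[0.003,-0.017,0]],
    [[-0.007,-0.007,0.068],[0.003,-0.017,0]],
    [[-0.007,-0.007,0.072],[0.003,-0.017,0]],
    [[-0.007,-0.007,0.072],[0.003,-0.017,0]]
  ]
}}

```text
time: 5.87
position: [0.5878, -0.0633, 0.0777]
ee_rot: [0.072, 3.138, -0.001]
wrist_force: [-0.7, -0.8, -1.0]
grip_width: 0.071
```

Run:
```python
from h import *
plan([[.5865,-.061,.066]],[down(-.042)]*2)
snap('wrist','w5')
```

```text
now [ 0.5878 -0.0633  0.0777] rot [ 0.0719  3.1381 -0.0006] t 5.8667 grip 0.071 F [-0.7088 -0.7819 -1.0192] j [-0.0713  0.556   0.1727  1.8338 -0.1317  0.7602  1.6962]
shift [0.0014 0.0022 0.0117] turn [-0.0003  0.0026 -0.0038]
```

View pics/w5.png

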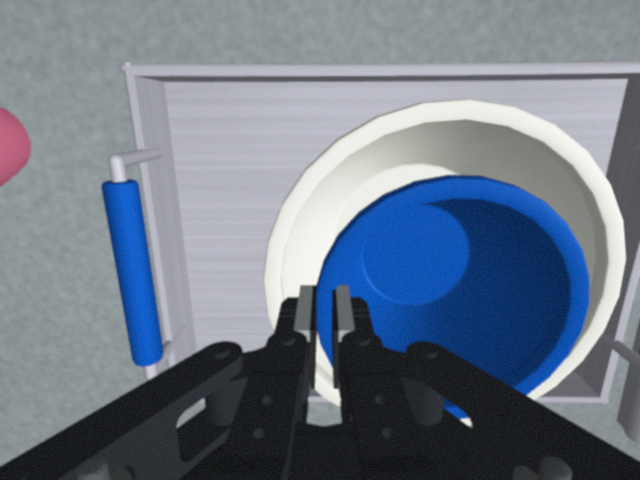

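Blue bowl sits inside the white rim with clearance on both sides, about (268–320) left and (588–622) right. Lowering gently to contact.

{"method": "play_rows", "body": {
  "series": [
    [[0.001,0.001,0.003],[0,0.002,0]],
    [[0.001,0.001,0.006],[0,0.002,0]],
    [[0.001,0.001,0.009],[0,0.002,0]],
    [[0.001,0.001,0.011],[0,0.002,0]],
    [[0.001,0.001,0.0115],[0,0.002,0]],
    [[0.001,0.001,0.0115],[0,0.002,0]]
  ]
}}

```text
time: 6.42
position: [0.5874, -0.0621, 0.0668]
ee_rot: [0.072, 3.139, -0.0]
wrist_force: [0.3, -0.3, -0.0]
grip_width: 0.074
```

{"method": "play_rows", "body": {
  "series": [
    [[0,0,0.001],[0,0,0]],
    [[0,0,0.0015],[0,0,0]],
    [[0,0,0.002],[0,0,0]],
    [[0,0,0.002],[0,0,0]]
  ]
}}

```text
time: 6.75
position: [0.5875, -0.0625, 0.065]
ee_rot: [0.072, 3.139, -0.001]
wrist_force: [-0.9, -0.0, 1.7]
grip_width: 0.069
```

{"method": "play_rows", "body": {
  "series": [
    [[0,0,0.0005],[0,0,0]],
    [[0,0,0.0005],[0,0,0]],
    [[0,0,0.0005],[0,0,0]],
    [[0,0,0.0005],[0,0,0]]
  ],
  "fingers": 213
}}

```text
time: 7.08
position: [0.5875, -0.0624, 0.0645]
ee_rot: [0.072, 3.139, -0.001]
wrist_force: [-0.5, -0.9, 0.2]
grip_width: 0.164
```

{"method": "play_rows", "body": {
  "series": [
    [[0,0,-0.005],[0,0,0]],
    [[0,0,-0.015],[0,0,0]],
    [[0,0,-0.035],[0,0,0]],
    [[0,0,-0.065],[0,0,0]],
    [[0,0,-0.1],[0,0,0]],
    [[0,0,-0.1],[0,0,0]]
  ]
}}

```text
time: 7.58
position: [0.5922, -0.063, 0.1725]
ee_rot: [0.072, 3.127, -0.001]
wrist_force: [1.8, -0.1, 0.7]
grip_width: 0.16
```

Run:
```python
from h import *
snap('wrist','w6');snap('scene','s6')
rimplane('w6',95,125,150,.050,None,.054,.066,roi=(230,0,600,480))
z=load('w6');hsv=cv2.cvtColor(z['im'],cv2.COLOR_BGR2HSV);P=cloud(z)
m=(hsv[...,1]<50)&(hsv[...,2]>150)&(P[...,2]>.055)&(P[...,2]<.075)&(P[...,0]>.5)&(abs(P[...,1])<.1)
print('white',circ(P[m][:,:2],.076),m.sum())
plan([[.52,-.36,.24],[.5525,-.384,.15]],[down(-.042)]*2)
```

```text
w6 rim centre [ 0.588  -0.0118] slope [-0.0163 -0.01  ] z 0.07307645708038558 n 5441
white [ 0.5888 -0.01  ] 7920
now [ 0.5892 -0.0624  0.1674] rot [ 0.0718  3.1335 -0.0006] t 7.6833 grip 0.161 F [ 0.1264  0.1241 -0.4122] j [-0.0925  0.4339  0.1959  1.7831 -0.1025  0.9272  1.6716]
shift [ 0.0549 -0.3004 -0.0729] turn [-0.0003  0.0073 -0.0038]
shift [ 0.022  -0.3229  0.0173] turn [-0.0003  0.0073 -0.0038]
```

View pics/w6.png

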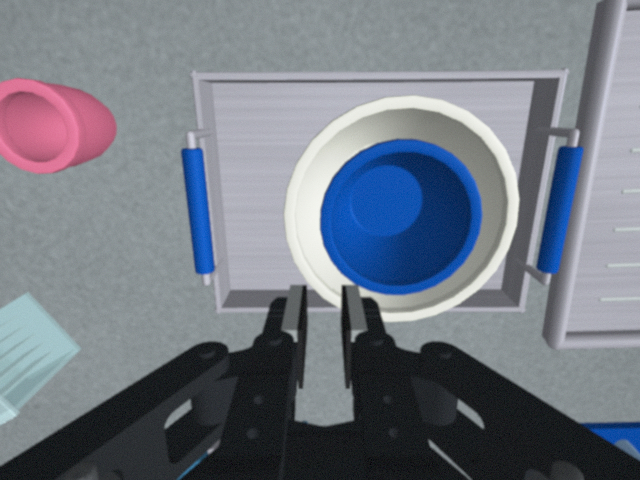

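View pics/s6.png

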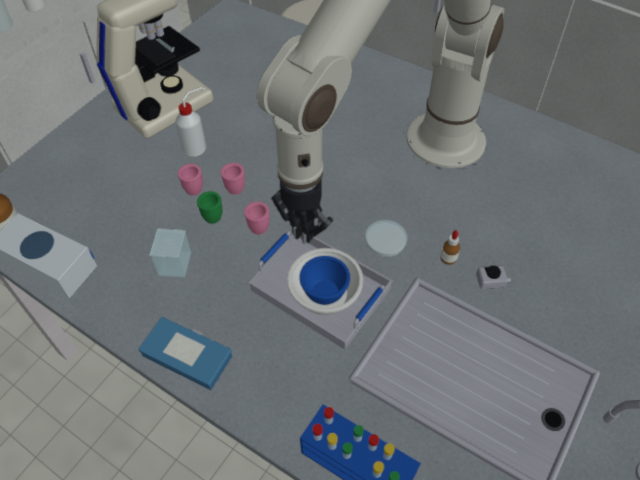

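The blue bowl is seated level: rim z 0.073, centred within 2 mm of the white one at wrist (400,215). Now the green one.

{"method": "play_rows", "body": {
  "series": [
    [[0.005,-0.035,-0.02],[0,0.007,0]],
    [[0.012,-0.075,-0.05],[0,0.007,0]],
    [[0.018,-0.115,-0.07],[0,0.007,0]],
    [[0.025,-0.155,-0.07],[0,0.007,0]],
    [[0.03,-0.195,-0.07],[0,0.007,0]],
    [[0.036,-0.235,-0.07],[0,0.007,0]],
    [[0.042,-0.275,-0.07],[0,0.007,0]],
    [[0.046,-0.31,-0.07],[0,0.007,0]]
  ],
  "fingers": 170
}}

```text
time: 8.35
position: [0.527, -0.3713, 0.2362]
ee_rot: [-0.072, -3.139, -0.001]
wrist_force: [-0.5, 0.1, -0.3]
grip_width: 0.332
```

{"method": "play_rows", "body": {
  "series": [
    [[0,0,0],[0,0,0]],
    [[0,0,0],[0,0,0]]
  ]
}}

```text
time: 8.52
position: [0.5236, -0.3752, 0.2347]
ee_rot: [-0.083, -3.136, -0.001]
wrist_force: [0.1, 0.6, -0.9]
grip_width: 0.334
```

Run:
```python
from h import *
snap('wrist','w7')
z=load('w7')
print(outline(z,50,85,120,.029,.062))
rimplane('w7',50,85,120,.025,None,.029,.066)
plan([[.553,-.3545,.15]],[down(-.042)])
```

```text
('depth', array([ 0.5509, -0.3562]), 'z98', np.float64(0.06782244407861766), 'fit', array([ 0.5518, -0.3559]), 'encl', (0.5506274700164795, -0.3556402027606964, 0.031392354518175125), array([346.1848, 236.9278]))
w7 rim centre [ 0.5509 -0.3563] slope [-0.3613 -0.0304] z 0.056535008503778766 n 545
now [ 0.5254 -0.372   0.2347] rot [-0.0766 -3.1367 -0.0035] t 8.5667 grip 0.333 F [ 0.3355 -0.6724  0.0661] j [ 0.3533  0.4666  0.3049  1.5801 -0.15    1.1225  2.2152]
shift [-0.027   0.0187  0.0846] turn [ 0.0021 -0.004  -0.0068]
```

View pics/w7.png

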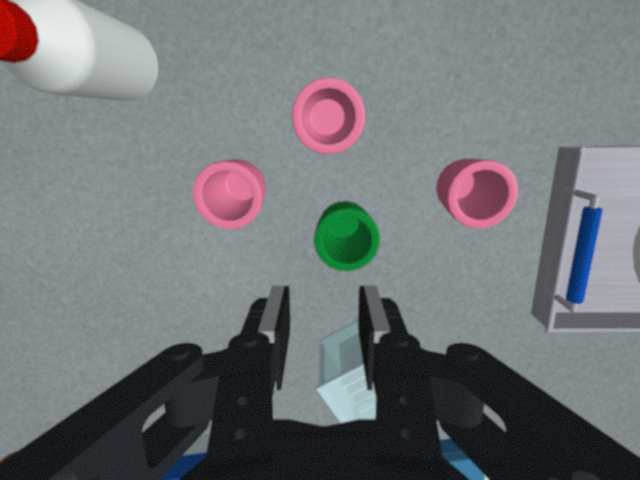

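Green cup at (347,237) has pink cups well clear on both sides. I'll move its -y rim between the jaws.

{"method": "play_rows", "body": {
  "series": [
    [[-0.013,-0.004,0.03],[0,-0.004,0]],
    [[-0.026,-0.008,0.06],[0,-0.004,0]],
    [[-0.026,-0.008,0.095],[0,-0.004,0]],
    [[-0.026,-0.008,0.125],[0,-0.004,0]],
    [[-0.026,-0.008,0.135],[0,-0.004,0]],
    [[-0.026,-0.008,0.135],[0,-0.004,0]]
  ]
}}

```text
time: 9.07
position: [0.5489, -0.3769, 0.0956]
ee_rot: [-0.073, -3.134, -0.011]
wrist_force: [0.2, 1.1, 0.7]
grip_width: 0.336
```

Run:
```python
from h import *
snap('wrist','w8')
z=load('w8')
print(outline(z,50,85,120,.029,.062))
plan([[.551,-.381,.056]],[down(-.042)])
```

```text
('depth', array([ 0.5511, -0.3564]), 'z98', np.float64(0.06800454738252043), 'fit', array([ 0.5487, -0.3569]), 'encl', (0.550216794013977, -0.3568095564842224, 0.0326712504029274), array([360.857 , 265.9282]))
now [ 0.5504 -0.3787  0.0983] rot [-0.0735 -3.1382 -0.007 ] t 9.1167 grip 0.332 F [ 0.5943 -1.5688  1.3622] j [ 0.3782  0.6538  0.2657  1.6145 -0.2075  0.9056  2.2449]
shift [-0.0009 -0.0024  0.0423] turn [ 0.0044 -0.0026 -0.0048]
```

View pics/w8.png

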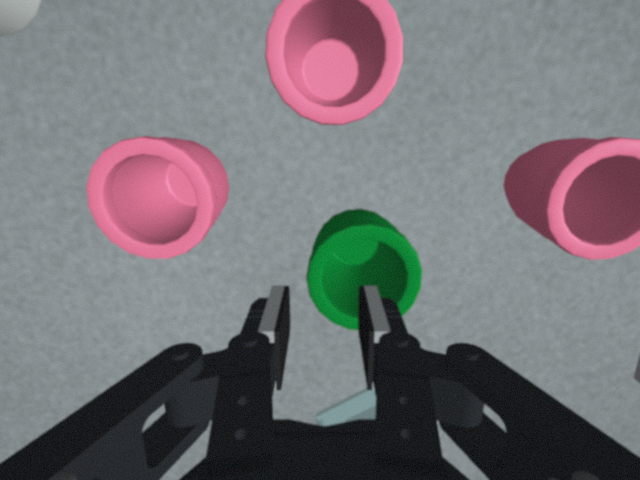

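{"method": "play_rows", "body": {
  "series": [
    [[-0.001,-0.003,0.015],[0,-0.003,0]],
    [[-0.001,-0.003,0.032],[0,-0.003,0]],
    [[-0.001,-0.003,0.042],[0,-0.003,0]],
    [[-0.001,-0.003,0.042],[0,-0.003,0]]
  ]
}}

```text
time: 9.45
position: [0.5506, -0.3807, 0.0553]
ee_rot: [-0.073, -3.14, -0.009]
wrist_force: [-0.7, 0.2, -0.1]
grip_width: 0.332
```

{"method": "play_rows", "body": {
  "series": [
    [[0,0,0],[0,0,0]],
    [[0,0,0],[0,0,0]],
    [[0,0,0],[0,0,0]],
    [[0,0,0],[0,0,0]],
    [[0,0,0],[0,0,0]]
  ],
  "fingers": 255
}}

```text
time: 9.87
position: [0.5513, -0.3812, 0.0564]
ee_rot: [0.073, 3.14, 0.007]
wrist_force: [-1.2, -0.2, 2.0]
grip_width: 0.08
```

Run:
```python
from h import *
snap('wrist','w9'); snap('scene','s9')
rimplane('scene0',50,85,120,.025,None,.029,.066)
rimplane('s9',50,85,120,.025,None,.029,.066)
plan([[.551,-.381,.18]],[down(-.042)])
```

```text
scene0 rim centre [ 0.5547 -0.3533] slope [ 0.0391 -0.0155] z 0.046893292005988726 n 93
s9 rim centre [ 0.5545 -0.3533] slope [-0.0034  0.1098] z 0.043870444831685756 n 87
now [ 0.5513 -0.3813  0.0564] rot [0.0732 3.14   0.0072] t 9.9667 grip 0.081 F [ 0.4138 -0.274   3.7979] j [ 0.3927  0.7096  0.2506  1.6263 -0.2253  0.8359  2.2614]
shift [ 0.0002  0.0009 -0.1236] turn [ 0.0046  0.0006 -0.0046]
```

View pics/w9.png

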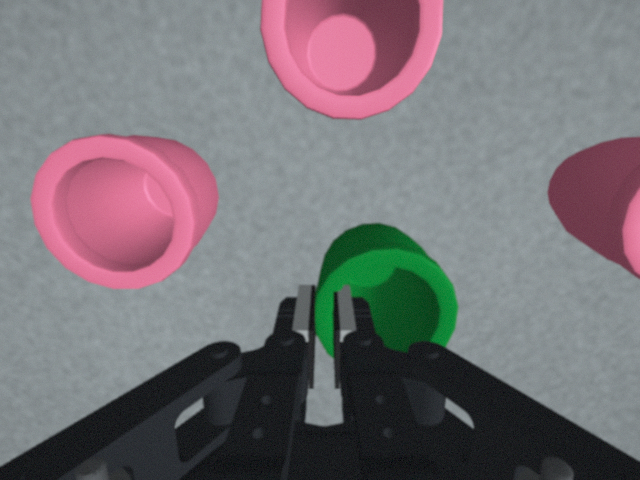

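Green cup is gripped by its rim at (325,300). Lifting.

{"method": "play_rows", "body": {
  "series": [
    [[0,0,-0.01],[0,0,0]],
    [[0,0,-0.03],[0,0,0]],
    [[0,0,-0.065],[0,0,0]],
    [[0,0,-0.1],[0,0,0]],
    [[0,0,-0.125],[0,0,0]],
    [[0,0,-0.125],[0,0,0]]
  ]
}}

```text
time: 10.47
position: [0.5543, -0.3845, 0.1892]
ee_rot: [0.073, 3.13, -0.002]
wrist_force: [0.9, -0.4, -0.0]
grip_width: 0.084
```

Run:
```python
from h import *
plan([[.587,-.037,.17]],[down(-.042)])
snap('wrist','w10'); snap('scene','s10')
rimplane('s10',50,85,120,.025,None,.029,.066)
im=cv2.imread('pics/s10.png')[80:240,150:350]; cv2.imwrite('pics/s10c.png',cv2.resize(im,None,fx=3.5,fy=3.5))
```

```text
now [ 0.5543 -0.3845  0.1892] rot [ 0.0734  3.1304 -0.0018] t 10.4667 grip 0.084 F [ 0.9148 -0.392  -0.0462] j [ 0.3665  0.5551  0.2907  1.551  -0.1804  1.0521  2.228 ]
shift [-0.0161  0.3487  0.019 ] turn [-0.001   0.0104 -0.0049]
s10 rim centre [ 0.5566 -0.356 ] slope [-0.0371  0.0302] z 0.17459009874883885 n 100
```

View pics/s10c.png

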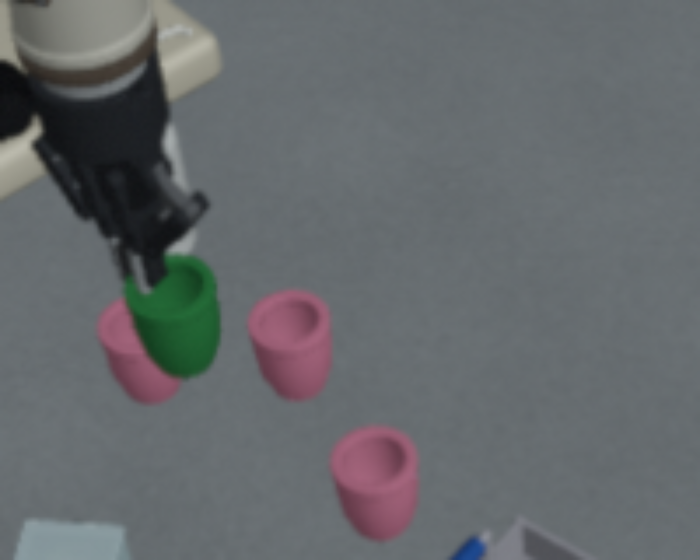

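View pics/w10.png

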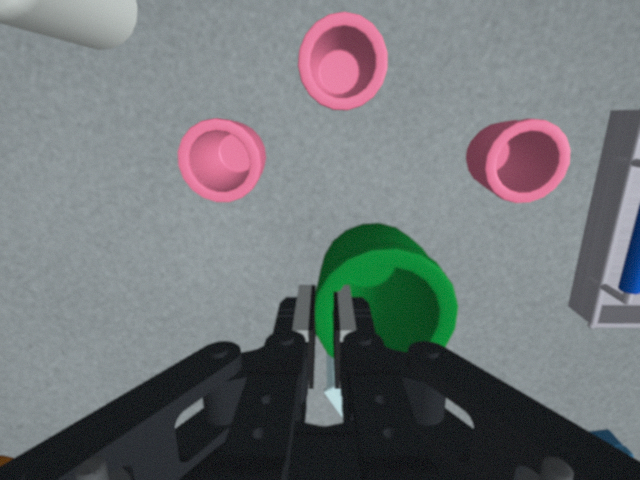

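{"method": "play_rows", "body": {
  "series": [
    [[-0.001,0.025,0],[0,0.005,0]],
    [[-0.003,0.06,0],[0,0.01,0]],
    [[-0.004,0.095,0],[0,0.01,0]],
    [[-0.006,0.13,0],[0,0.01,0]],
    [[-0.008,0.165,0],[0,0.01,0]],
    [[-0.009,0.2,0],[0,0.01,0]],
    [[-0.011,0.235,0],[0,0.01,0]],
    [[-0.012,0.265,0],[0,0.01,0]]
  ]
}}

```text
time: 11.23
position: [0.575, -0.1149, 0.1828]
ee_rot: [-0.07, -3.131, -0.007]
wrist_force: [0.1, 0.3, 0.1]
grip_width: 0.08
```

{"method": "play_rows", "body": {
  "series": [
    [[-0.001,0.028,0.003],[0,0,0]],
    [[-0.002,0.055,0.007],[0,0,0]],
    [[-0.003,0.075,0.01],[0,0,0]],
    [[-0.004,0.08,0.02],[0,0,0]],
    [[-0.004,0.08,0.03],[0,0,0]],
    [[-0.004,0.08,0.03],[0,0,0]]
  ]
}}

```text
time: 11.73
position: [0.5797, -0.0359, 0.1497]
ee_rot: [-0.07, -3.125, -0.005]
wrist_force: [-1.1, -0.8, -1.2]
grip_width: 0.083
```

Run:
```python
from h import *
plan([[.587,-.037,.12],[.587,-.037,.068]],[down(-.042)]*2)
snap('wrist','w11'); snap('scene','s11')
rimplane('s11',50,85,120,.025,None,.029,.066)
im=cv2.imread('pics/s11.png')[180:340,230:410]; cv2.imwrite('pics/s11c.png',cv2.resize(im,None,fx=3.5,fy=3.5))
```

```text
now [ 0.5797 -0.0359  0.1497] rot [-0.0704 -3.1254 -0.0054] t 11.7333 grip 0.083 F [-1.0565 -0.7549 -1.1574] j [-0.1466  0.4516  0.2107  1.8052 -0.1196  0.9125  1.6441]
shift [-0.0078 -0.0009  0.0296] turn [ 0.0031 -0.0155 -0.003 ]
shift [-0.0086 -0.001   0.0816] turn [ 0.0031 -0.0155 -0.003 ]
s11 rim centre [ 0.5837 -0.0088] slope [0.2517 0.3385] z 0.1377642486924249 n 99
```

View pics/s11c.png

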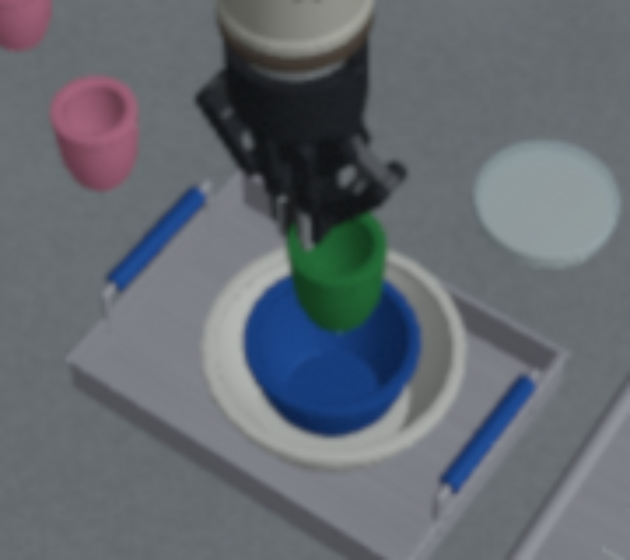

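View pics/w11.png

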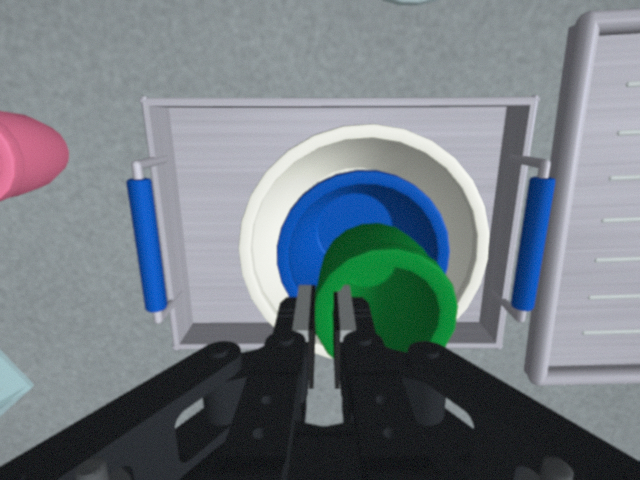

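Green cup above the blue bowl, aligned as expected. I'll lower it to just above the floor.

{"method": "play_rows", "body": {
  "series": [
    [[-0.004,0.001,0.01],[0.003,-0.015,0]],
    [[-0.008,0.002,0.025],[0.003,-0.015,0]],
    [[-0.008,0.002,0.045],[0.003,-0.015,0]],
    [[-0.008,0.002,0.06],[0.003,-0.015,0]],
    [[-0.008,0.002,0.07],[0.003,-0.015,0]],
    [[-0.008,0.002,0.073],[0.003,-0.015,0]],
    [[-0.008,0.002,0.073],[0.003,-0.015,0]]
  ]
}}

```text
time: 12.42
position: [0.5877, -0.0368, 0.0781]
ee_rot: [0.078, 3.14, -0.001]
wrist_force: [0.1, 0.9, -0.2]
grip_width: 0.08
```

Run:
```python
from h import *
plan([[.587,-.034,.0675]],[down(-.042)]*2)
snap('wrist','w12')
```

```text
now [ 0.5877 -0.0368  0.0781] rot [ 0.0777  3.1395 -0.0012] t 12.4167 grip 0.08 F [ 0.1112  0.8566 -0.1618] j [-0.1318  0.5542  0.1924  1.8387 -0.1453  0.7612  1.6592]
shift [0.0009 0.0028 0.0106] turn [-0.0007  0.0011 -0.0075]
```

View pics/w12.png

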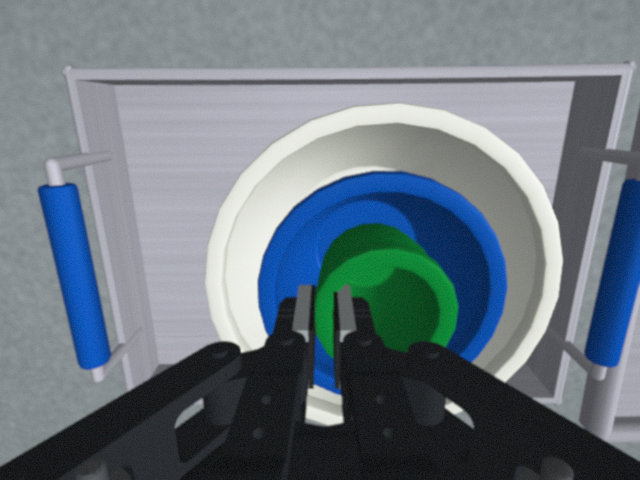

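{"method": "play_rows", "body": {
  "series": [
    [[0.001,0.002,0.003],[0,0,0]],
    [[0.001,0.002,0.006],[0,0,0]],
    [[0.001,0.002,0.009],[0,0,0]],
    [[0.001,0.002,0.0105],[0,0,0]],
    [[0.001,0.002,0.0105],[0,0,0]],
    [[0.001,0.002,0.0105],[0,0,0]]
  ]
}}

```text
time: 12.97
position: [0.5875, -0.0344, 0.0684]
ee_rot: [0.077, 3.138, -0.001]
wrist_force: [-0.5, -0.3, -0.2]
grip_width: 0.079
```

{"method": "play_rows", "body": {
  "series": [
    [[0,0,0],[0,0,0]],
    [[0,0,0],[0,0,0]]
  ]
}}

```text
time: 13.13
position: [0.5876, -0.0345, 0.0685]
ee_rot: [0.077, 3.138, -0.001]
wrist_force: [-0.1, -0.4, -0.8]
grip_width: 0.082
```

{"method": "play_rows", "body": {
  "series": [
    [[0,0,0.0005],[0,0,0]],
    [[0,0,0.001],[0,0,0]],
    [[0,0,0.0015],[0,0,0]],
    [[0,0,0.0015],[0,0,0]]
  ]
}}

```text
time: 13.47
position: [0.5879, -0.0347, 0.0674]
ee_rot: [0.077, 3.137, -0.001]
wrist_force: [-0.9, -0.1, 3.2]
grip_width: 0.082
```

Contact felt (3.2 N). Releasing and rising.

{"method": "play_rows", "body": {
  "series": [
    [[0,0,0],[0,0,0]],
    [[0,0,0],[0,0,0]],
    [[0,0,0],[0,0,0]],
    [[0,0,0],[0,0,0]]
  ],
  "fingers": 217
}}

```text
time: 13.8
position: [0.5878, -0.0346, 0.0673]
ee_rot: [0.077, 3.138, -0.001]
wrist_force: [0.1, 0.5, -0.0]
grip_width: 0.148
```

{"method": "play_rows", "body": {
  "series": [
    [[0,0,-0.005],[0,0,0]],
    [[0,0,-0.015],[0,0,0]],
    [[0,0,-0.035],[0,0,0]],
    [[0,0,-0.065],[0,0,0]],
    [[0,0,-0.09],[0,0,0]],
    [[0,0,-0.09],[0,0,0]]
  ]
}}

```text
time: 14.3
position: [0.5916, -0.0349, 0.1638]
ee_rot: [0.077, 3.127, -0.0]
wrist_force: [1.7, 0.3, 0.4]
grip_width: 0.146
```

Run:
```python
from h import *
snap('wrist','w13');snap('scene','s13')
rimplane('w13',95,125,150,.050,None,.054,.066,roi=(230,0,600,480))
rimplane('w13',50,85,120,.025,None,.029,.066)
z=load('w13');hsv=cv2.cvtColor(z['im'],cv2.COLOR_BGR2HSV);P=cloud(z)
m=(hsv[...,1]<50)&(hsv[...,2]>150)&(P[...,2]>.055)&(P[...,2]<.075)&(P[...,0]>.5)&(abs(P[...,1])<.1)
print('white',circ(P[m][:,:2],.076),m.sum())
# handles
B=(hsv[...,0]>95)&(hsv[...,0]<125)&(hsv[...,1]>150)&(P[...,2]>.05)&(P[...,2]<.085)
for a,b in [(-.2,-.12),(.08,.12)]:
    q=P[B&(P[...,1]>a)&(P[...,1]<b)]
    if len(q): print('handle',q.mean(0),q[:,2].max(),len(q),q.min(0),q.max(0))
plan([[.5885,.0985,.15]],[down(-.042)])
im=cv2.imread('pics/s13.png')[200:360,230:410]; cv2.imwrite('pics/s13c.png',cv2.resize(im,None,fx=3.5,fy=3.5))
```

```text
w13 rim centre [ 0.5882 -0.0115] slope [-0.0037  0.001 ] z 0.07353822050284974 n 5379
w13 rim centre [ 0.5886 -0.0103] slope [-0.3678 -0.0797] z 0.06801556326760037 n 1139
white [ 0.5888 -0.0097] 8264
handle [ 0.5765 -0.1457  0.0658] 0.06940361513878576 2699 [ 0.5356 -0.1542  0.0581] [ 0.6221 -0.1394  0.0694]
handle [0.5867 0.0965 0.0661] 0.06935247835400163 2885 [0.546  0.0895 0.0593] [0.6328 0.1064 0.0694]
now [ 0.5888 -0.0345  0.1596] rot [ 0.0769  3.1336 -0.0005] t 14.4 grip 0.145 F [-0.012  -0.5618 -0.2895] j [-0.1554  0.4407  0.2155  1.7959 -0.1155  0.9101  1.6322]
shift [0.0069 0.1329 0.0095] turn [-0.0002  0.0071 -0.0071]
```

View pics/w13.png

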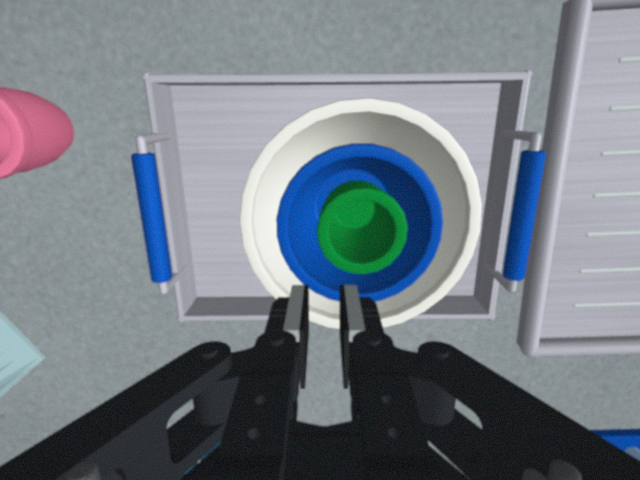

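View pics/s13c.png

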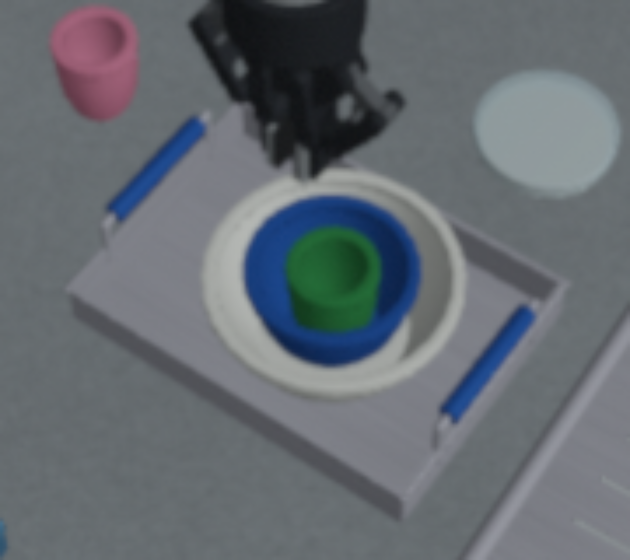

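All three are nested and flat: wrist green (362,228), blue (360,222), white (360,213). Now the lead handle, the blue bar at wrist (525,215).

{"method": "play_rows", "body": {
  "series": [
    [[0.001,0.03,0],[0,0.007,-0.005]],
    [[0.003,0.065,0],[0,0.007,-0.005]],
    [[0.005,0.1,0],[0,0.007,-0.005]],
    [[0.006,0.128,0.01],[0,0.007,-0.005]],
    [[0.006,0.132,0.035],[0,0.007,-0.005]],
    [[0.006,0.132,0.05],[0,0.007,-0.005]],
    [[0.006,0.132,0.05],[0,0.007,-0.005]]
  ],
  "fingers": 189
}}

```text
time: 14.98
position: [0.5858, 0.0983, 0.1051]
ee_rot: [-0.065, -3.133, 0.003]
wrist_force: [0.1, 0.3, -0.3]
grip_width: 0.262
```

Run:
```python
from h import *
snap('wrist','w14')
z=load('w14');hsv=cv2.cvtColor(z['im'],cv2.COLOR_BGR2HSV);P=cloud(z)
B=(hsv[...,0]>95)&(hsv[...,0]<125)&(hsv[...,1]>150)&(P[...,2]>.05)&(P[...,2]<.085)
q=P[B&(P[...,1]>.08)&(P[...,1]<.12)]
t=q[q[:,2]>.0665]; print('handle',q.mean(0),'top pts',t.mean(0),len(t),q.min(0),q.max(0))
# drainer near edge top
E=P[(P[...,0]>.5)&(P[...,0]<.68)&(P[...,1]>.12)&(P[...,1]<.17)&(P[...,2]>.012)&(P[...,2]<.025)]
print('edge',E.mean(0),E[:,1].min(),E[:,1].max(),np.percentile(E[:,2],[50,95]),len(E)); print(np.polyfit(E[:,0],E[:,1],1))
plan([[.589,.0975,.043]],[down(-.043)])
```

```text
handle [0.5862 0.0989 0.0664] top pts [0.5871 0.0985 0.0674] 2078 [0.5457 0.091  0.0608] [0.6327 0.1067 0.0693]
edge [0.5659 0.1448 0.0156] 0.1378100135291613 0.15273891749245627 [0.0158 0.0174] 4640
[-0.0003  0.145 ]
now [0.5871 0.0974 0.1069] rot [-0.068  -3.1351  0.0028] t 15.0333 grip 0.261 F [-0.3284  0.3027  0.9652] j [-0.3404  0.5237  0.1703  1.8023 -0.1143  0.8311  1.4126]
shift [-0.0022  0.0003  0.0639] turn [-0.0019 -0.0057 -0.0004]
```

View pics/w14.png

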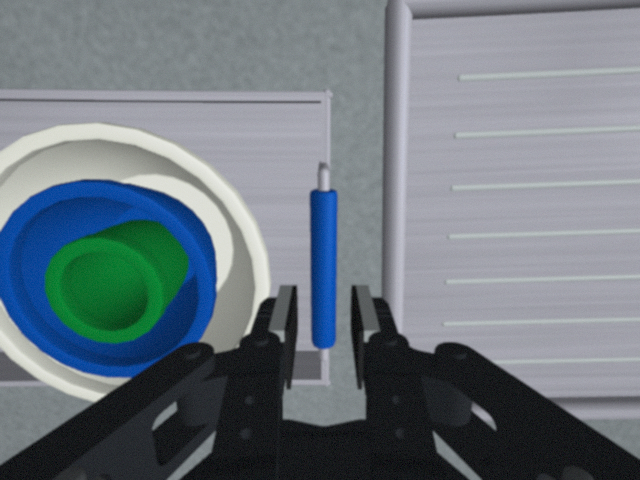

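The bar at (323,265) is centred between the jaws and the left finger clears the white rim (270,280). The drainer edge is at y=0.145. Descending to grip.

{"method": "play_rows", "body": {
  "series": [
    [[-0.002,0.001,0.02],[0,-0.005,0]],
    [[-0.002,0.001,0.04],[0,-0.005,0]],
    [[-0.002,0.001,0.055],[0,-0.005,0]],
    [[-0.002,0.001,0.063],[0,-0.005,0]],
    [[-0.002,0.001,0.063],[0,-0.005,0]]
  ]
}}

```text
time: 15.45
position: [0.5877, 0.0972, 0.0427]
ee_rot: [-0.07, -3.137, 0.005]
wrist_force: [-1.6, 0.9, -1.1]
grip_width: 0.261
```

{"method": "play_rows", "body": {
  "series": [
    [[0,0,0],[0,0,0]],
    [[0,0,0],[0,0,0]],
    [[0,0,0],[0,0,0]],
    [[0,0,0],[0,0,0]],
    [[0,0,0],[0,0,0]]
  ],
  "fingers": 255
}}

```text
time: 15.87
position: [0.5885, 0.0971, 0.0437]
ee_rot: [-0.07, -3.139, 0.004]
wrist_force: [-0.2, 0.1, 1.5]
grip_width: 0.138
```

{"method": "play_rows", "body": {
  "series": [
    [[0,-0.001,-0.003],[-0.012,0,0]],
    [[0,-0.001,-0.007],[-0.028,0,0]],
    [[0,-0.002,-0.011],[-0.044,0,0]],
    [[0,-0.003,-0.015],[-0.06,0,0]],
    [[0,-0.003,-0.019],[-0.076,0,0]],
    [[0,-0.004,-0.023],[-0.092,0,0]],
    [[0,-0.004,-0.026],[-0.104,0,0]],
    [[0,-0.004,-0.026],[-0.104,0,0]]
  ]
}}

```text
time: 16.53
position: [0.5888, 0.0915, 0.0704]
ee_rot: [0.074, 3.135, 0.16]
wrist_force: [-0.0, -2.3, -5.6]
grip_width: 0.137
```

Run:
```python
from h import *
im,d,c=snap('scene','s15'); snap('wrist','w15')
cv2.imwrite('pics/s15c.png',cv2.resize(im[200:400,230:470],None,fx=3,fy=3))
plan([[.59,.152,.07],[.59,.158,.06]],None)
```

```text
now [0.5884 0.0921 0.0697] rot [0.0722 3.1362 0.1582] t 16.6333 grip 0.136 F [-0.0044 -1.8906 -4.6855] j [-0.2072  0.5663  0.0864  1.8354 -0.2178  0.737   1.5514]
shift [0.0012 0.0596 0.0058] turn [0. 0. 0.]
shift [0.0014 0.0646 0.0163] turn [0. 0. 0.]
```

View pics/s15c.png

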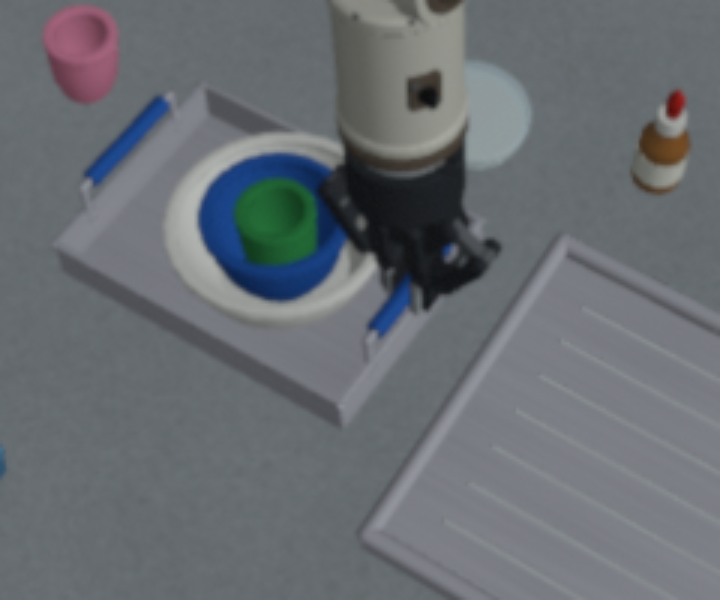

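The lead end is up about 26 mm with the bowls still nested. Moving forward over the edge, slowly.

{"method": "play_rows", "body": {
  "series": [
    [[0,0.005,0.0005],[0,0,0]],
    [[0,0.012,0.001],[0,0,0]],
    [[0,0.021,0.002],[0,0,0]],
    [[0,0.031,0.003],[0,0,0]],
    [[0.001,0.041,0.004],[0,0,0]],
    [[0.001,0.051,0.005],[0,0,0]],
    [[0.001,0.06,0.006],[0,0,0]],
    [[0.001,0.066,0.0065],[0,0,0]]
  ]
}}

```text
time: 17.3
position: [0.5902, 0.161, 0.0699]
ee_rot: [0.069, 3.136, 0.16]
wrist_force: [-0.5, -1.0, -3.9]
grip_width: 0.138
```

Run:
```python
from h import *
im,d,c=snap('scene','s16'); snap('wrist','w16')
cv2.imwrite('pics/s16c.png',cv2.resize(im[200:400,230:470],None,fx=3,fy=3))
s=manip.read_state();p=s['position']
plan([[.59,p[1]+.002,.0605]],[R.from_euler('x',.066)*down(-.043)])
```

```text
now [0.5903 0.1617 0.0701] rot [0.0676 3.136  0.1614] t 17.4 grip 0.142 F [ 0.4338  2.0988 -3.9658] j [-0.316   0.5828  0.0824  1.8034 -0.2147  0.7403  1.4375]
shift [0.0004 0.001  0.0098] turn [ 0.0369  0.0013 -0.    ]
```

View pics/s16c.png

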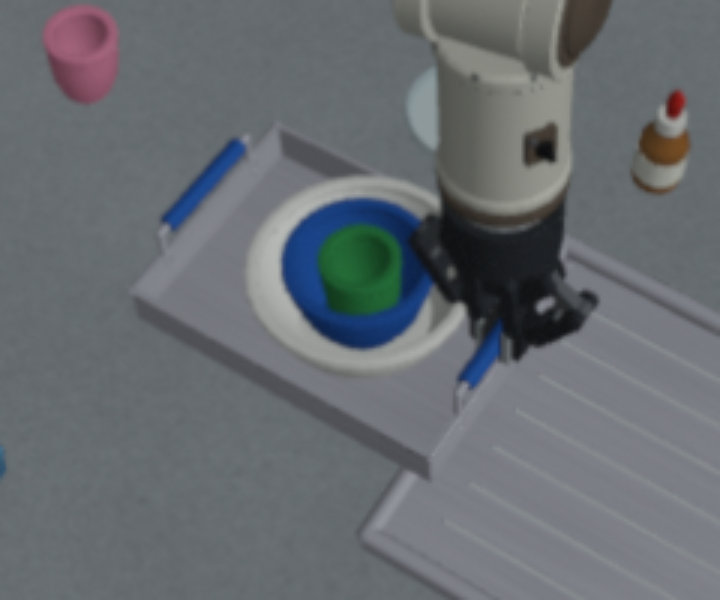

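View pics/w16.png

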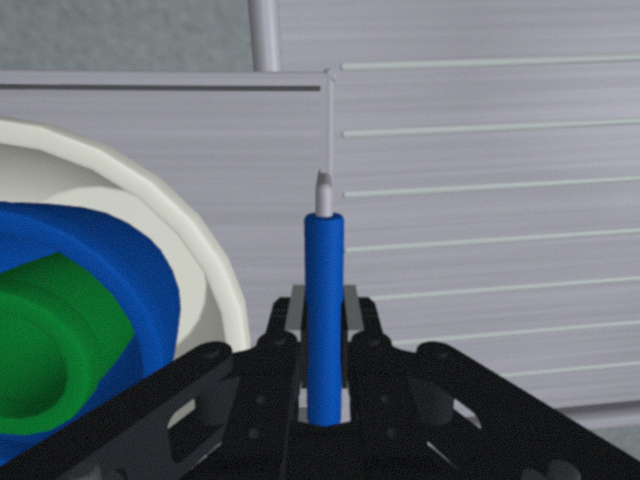

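{"method": "play_rows", "body": {
  "series": [
    [[0,0,0.002],[0.008,0,0]],
    [[0,0,0.004],[0.016,0,0]],
    [[0,0.001,0.006],[0.024,0,0]],
    [[0,0.001,0.008],[0.03,0,0]],
    [[0,0.001,0.009],[0.034,0,0]],
    [[0,0.001,0.0095],[0.034,0,0]],
    [[0,0.001,0.0095],[0.034,0,0]]
  ]
}}

```text
time: 17.98
position: [0.5906, 0.164, 0.0612]
ee_rot: [0.067, 3.139, 0.109]
wrist_force: [-1.1, 2.1, -0.3]
grip_width: 0.138
```

{"method": "play_rows", "body": {
  "series": [
    [[0,0,0],[0,0,0]],
    [[0,0,0],[0,0,0]],
    [[0,0,0],[0,0,0]],
    [[0,0,0],[0,0,0]]
  ],
  "fingers": 189
}}

```text
time: 18.32
position: [0.591, 0.1636, 0.0615]
ee_rot: [0.068, 3.138, 0.109]
wrist_force: [0.1, 0.4, 0.3]
grip_width: 0.257
```

{"method": "play_rows", "body": {
  "series": [
    [[0,0,-0.008],[0,0,0]],
    [[0,0,-0.02],[0,0,0]],
    [[0,0,-0.035],[0,0,0]],
    [[0,0,-0.06],[0,0,0]],
    [[0,0,-0.09],[0.035,0,0]],
    [[0,0,-0.11],[0.07,0,0]],
    [[0,0,-0.11],[0.07,0,0]]
  ]
}}

```text
time: 18.9
position: [0.5944, 0.1583, 0.1781]
ee_rot: [0.066, 3.131, 0.003]
wrist_force: [0.9, 1.0, -0.0]
grip_width: 0.26
```

```bash
cat >> h.py <<'E'
def report(n):
    z=load(n);hsv=cv2.cvtColor(z['im'],cv2.COLOR_BGR2HSV);P=cloud(z)
    B=((hsv[...,0]>95)&(hsv[...,0]<125)&(hsv[...,1]>150)&(P[...,2]>.04)&(P[...,2]<.12)&(P[...,0]>.5)&(P[...,0]<.68)).astype(np.uint8)
    k,l,st,c=cv2.connectedComponentsWithStats(B)
    for i in range(1,k):
        if st[i,4]>60:
            q=P[l==i]; print(n,'blue',c[i],st[i,4],q.mean(0),q.min(0),q.max(0))
E
python3 - <<'E'
from h import *
im,d,c=snap('scene','s17'); snap('wrist','w17'); snap('top','t17')
report('s17');report('w17');report('t17')
cv2.imwrite('pics/s17c.png',cv2.resize(im[200:400,230:470],None,fx=3,fy=3))
plan([[.58,-.09,.16],[.58,-.09,.105]],[down(-.043)]*2)
E
```

```text
s17 blue [298.6409 261.5801] 181 [ 0.5835 -0.0793  0.0645] [ 0.5396 -0.0873  0.056 ] [ 0.6246 -0.0723  0.0707]
s17 blue [351.0057 290.9819] 1047 [0.5898 0.0556 0.0713] [0.5386 0.0036 0.04  ] [0.647  0.1066 0.0921]
s17 blue [397.2069 314.8177] 203 [0.5946 0.1657 0.0828] [0.5508 0.1586 0.0738] [0.6361 0.1724 0.0895]
w17 blue [156.7781 233.7326] 10726 [0.5923 0.0459 0.0731] [0.5378 0.0008 0.04  ] [0.6437 0.1074 0.0888]
w17 blue [331.1341 227.184 ] 2402 [0.5888 0.1638 0.0839] [0.5481 0.1561 0.0793] [0.6354 0.1714 0.087 ]
t17 blue [265.0326 217.9655] 521 [0.5989 0.0562 0.0689] [0.5405 0.0015 0.0401] [0.6432 0.1035 0.0933]
t17 blue [314.5126 222.6218] 119 [ 0.583  -0.084   0.0652] [ 0.5417 -0.0891  0.0548] [ 0.6254 -0.0789  0.072 ]
t17 blue [ 34.5342 235.5342] 73 [0.5616 0.7119 0.0873] [0.5561 0.6827 0.0748] [0.5664 0.749  0.1125]
now [0.5907 0.1562 0.1721] rot [0.0675 3.1403 0.0001] t 19.05 grip 0.26 F [-1.0707 -0.3613 -0.6445] j [-0.4267  0.4613  0.1631  1.7247 -0.0881  0.9621  1.2978]
shift [ 0.0001 -0.2464  0.0121] turn [0.0001 0.0006 0.    ]
shift [ 0.0002 -0.2465  0.0671] turn [0.0001 0.0006 0.    ]
```

View pics/s17c.png

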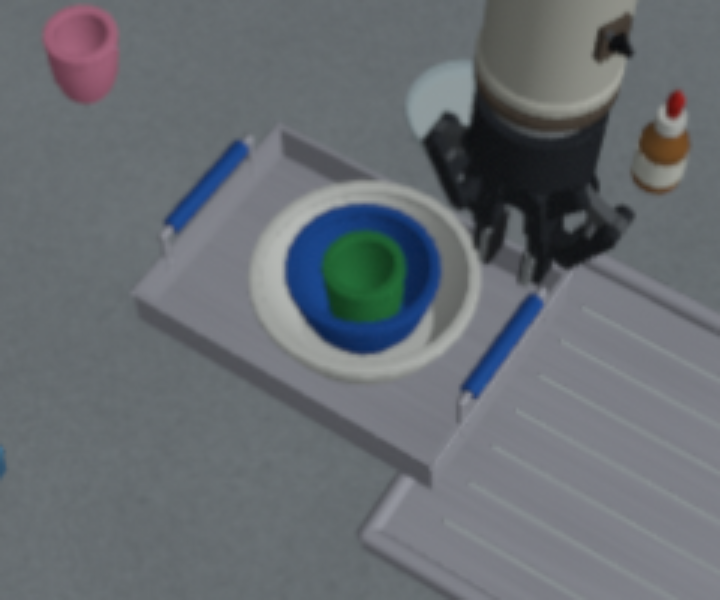

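View pics/w17.png

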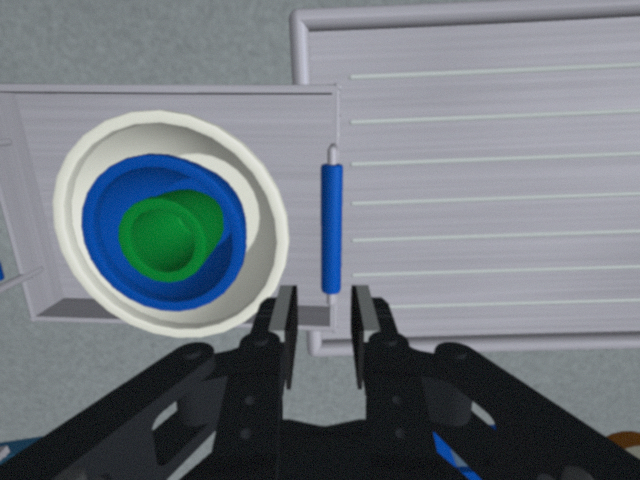

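The lead end rests on the edge: lead handle at y≈0.164, z≈0.077. The gripper is clear of it and the bowls are nested. Going to the tail handle now.

{"method": "play_rows", "body": {
  "series": [
    [[0,-0.03,0],[0,0,0]],
    [[0,-0.065,0],[0,0,0]],
    [[0,-0.1,0],[0,0,0]],
    [[0,-0.135,0],[0,0,0]],
    [[0,-0.17,0],[-0.02,0,0]],
    [[0,-0.205,0],[-0.04,0,0]],
    [[0,-0.232,0.01],[-0.07,0,0]],
    [[0,-0.238,0.03],[-0.07,0,0]]
  ]
}}

```text
time: 19.72
position: [0.5804, -0.0917, 0.1432]
ee_rot: [0.085, 3.133, 0.104]
wrist_force: [0.5, -1.0, -0.6]
grip_width: 0.261
```

{"method": "play_rows", "body": {
  "series": [
    [[0,0,0.015],[0,0,0]],
    [[0,0,0.03],[0,0,0]],
    [[0,0,0.03],[0,0,0]]
  ]
}}

```text
time: 19.97
position: [0.5769, -0.0907, 0.1092]
ee_rot: [-0.09, -3.137, -0.105]
wrist_force: [-1.0, 0.1, 0.0]
grip_width: 0.26
```

Run:
```python
from h import *
snap('wrist','w18');report('w18')
plan([[.582,-.080,.0435]],[R.from_euler('x',.07)*down(-.043)])
```

```text
w18 blue [557.3706 272.3153] 12411 [0.592  0.0384 0.0708] [ 0.5372 -0.001   0.04  ] [0.6444 0.096  0.0866]
w18 blue [331.7943 263.2204] 3539 [ 0.5777 -0.0828  0.0665] [ 0.537  -0.0904  0.0615] [ 0.6247 -0.0749  0.0696]
now [ 0.578  -0.0901  0.1107] rot [0.0874 3.1385 0.1057] t 20.0167 grip 0.257 F [-1.1032  0.3999 -0.6177] j [ 0.0011  0.5075  0.192   1.8239 -0.2151  0.8391  1.8306]
shift [-0.0036  0.0057  0.0678] turn [-0.0026  0.0021 -0.0126]
```

View pics/w18.png

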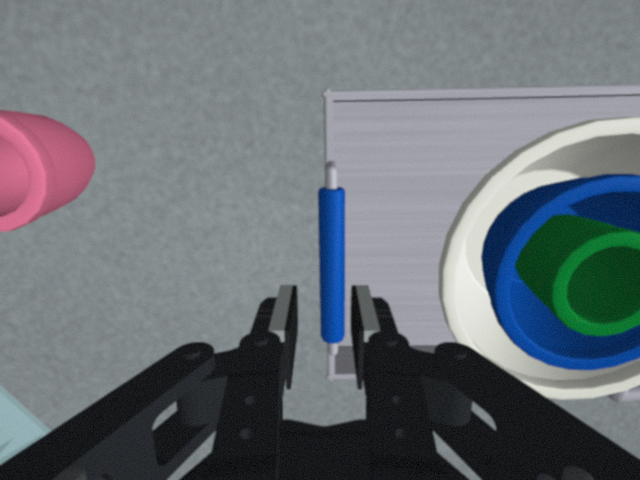

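Bar at (332,263) lies between the jaws. Descending and gripping.

{"method": "play_rows", "body": {
  "series": [
    [[-0.002,0.003,0.015],[-0.002,0.002,-0.012]],
    [[-0.003,0.004,0.035],[-0.002,0.002,-0.012]],
    [[-0.003,0.0045,0.055],[-0.002,0.002,-0.012]],
    [[-0.003,0.0045,0.067],[-0.002,0.002,-0.012]],
    [[-0.003,0.0045,0.067],[-0.002,0.002,-0.012]]
  ]
}}

```text
time: 20.43
position: [0.5794, -0.0801, 0.042]
ee_rot: [-0.067, -3.133, -0.11]
wrist_force: [-0.6, 0.1, 0.9]
grip_width: 0.263
```

{"method": "play_rows", "body": {
  "series": [
    [[0,0,0],[0,0,0]],
    [[0,0,0],[0,0,0]],
    [[0,0,0],[0,0,0]],
    [[0,0,0],[0,0,0]],
    [[0,0,0],[0,0,0]]
  ],
  "fingers": 255
}}

```text
time: 20.85
position: [0.5798, -0.0806, 0.0427]
ee_rot: [-0.067, -3.134, -0.109]
wrist_force: [-0.2, -2.0, -0.5]
grip_width: 0.14
```

Run:
```python
from h import *
# kinematics: tray as rigid; tail height h, tail y yt, tilt th (lead up +). grip bar: offset from tail bottom: (+1.5mm along y, 60 up)
s=manip.read_state(); p=np.array(s['position']); print(p,s['grip_width'],s['wrist_force'])
edge=.145; th0=.07; 
bar0=p+np.array([0,-.017*np.sin(th0),.017*np.cos(th0)])
yt0=bar0[1]+.060*np.sin(th0)-.0015; print('tail y now',yt0,'lead y',yt0+.25*np.cos(th0))
for lead,tail_h,th in [(.17,.003,.06),(.25,.020,0.0),(.30,.022,-0.02),(.36,.024,-.06),(.42,.026,-.088),(.45,.026,-.088),(.45,.004,0)]:
    yt=lead-.25*np.cos(th); bar=np.array([yt+.0015*np.cos(th)-.06*np.sin(th), tail_h+.06*np.cos(th)+.0015*np.sin(th)])
    t=bar+.017*np.array([np.sin(th),-np.cos(th)])
    hedge=tail_h+(edge-yt)*np.tan(th) if yt<edge else None
    print(lead,th,'tcp y,z',t,'lead z',tail_h+.25*np.sin(th),'h at edge',hedge)
```

```text
[ 0.5798 -0.0806  0.0427] 0.13999321614740837 [-0.2386 -2.0324 -0.4621]
tail y now -0.07909684776215786 lead y 0.17029090230116203
0.17 0.06 tcp y,z [-0.0806  0.046 ] lead z 0.017991001619861148 h at edge 0.016489199024078714
0.25 0.0 tcp y,z [0.0015 0.063 ] lead z 0.02 h at edge 0.02
0.3 -0.02 tcp y,z [0.0524 0.065 ] lead z 0.017000333326666728 h at edge 0.020100746726144106
0.36 -0.06 tcp y,z [0.1145 0.0668] lead z 0.009008998380138852 h at edge 0.021924500703867766
0.42 -0.088 tcp y,z [0.1762 0.0687] lead z 0.0040283836742786745 h at edge None
0.45 -0.088 tcp y,z [0.2062 0.0687] lead z 0.0040283836742786745 h at edge None
0.45 0 tcp y,z [0.2015 0.047 ] lead z 0.004 h at edge None
```

Tail handle is gripped. I'll work out the slide path, keeping the tray underside just on the edge at 16 mm and tipping the lead down to the floor after it crosses.

```bash
cat >> h.py <<'E'
EDGE=.145
def traj(L):
    th=np.interp(L,[.170,.25,.30,.36,.40,.425,.455],[.068,0.0,-.03,-.053,-.047,-.047,-.047])
    yt=L-.25*np.cos(th); he=.0165
    tail=max(he-(EDGE-yt)*np.tan(th), .0005) if yt<EDGE else .0165
    return yt,tail,th
def rowsfor(Ls,x0,x1,dyaw=0):
    s=manip.read_state(); R0=R.from_rotvec(s['ee_rot']); p0=np.array(s['position'])
    print('now',p0,s['ee_rot'],'t',s['time'],'F',s['wrist_force'],'g',s['grip_width'])
    for L in Ls:
        yt,tail,th=traj(L) if np.isscalar(L) else L
        bar=np.array([yt+.0015-.06*np.sin(th), tail+.06*np.cos(th)]); t=bar+.017*np.array([np.sin(th),-np.cos(th)])
        Lx=yt+.25; x=np.interp(Lx,[.17,.455],[x0,x1])
        Rt=R.from_euler('x',th)*down(-.043)
        print('[%.3f,%.3f,%.4f],[%.3f,%.3f,%.3f]'%(*R0.inv().apply(np.array([x,t[0],t[1]])-p0),*(R0.inv()*Rt).as_rotvec()),' L%.3f tail %.4f th %.3f lead z %.4f'%(Lx,tail,th,tail+.25*np.sin(th)))
E
python3 - <<'E'
from h import *
rowsfor([.172,.177,.184,.192,.201,.210,.219,.228],.580,.586)
E
```

```text
now [ 0.5798 -0.0806  0.0427] [-0.0673 -3.134  -0.1095] t 20.85 F [-0.2386 -2.0324 -0.4621] g 0.13999321614740837
[-0.000,0.002,-0.0018],[0.003,-0.004,-0.000]  L0.173 tail 0.0017 th 0.066 lead z 0.0183
[-0.000,0.007,-0.0027],[0.008,-0.004,-0.000]  L0.177 tail 0.0030 th 0.062 lead z 0.0185
[0.000,0.014,-0.0039],[0.014,-0.004,-0.000]  L0.184 tail 0.0047 th 0.056 lead z 0.0187
[0.000,0.023,-0.0052],[0.020,-0.004,-0.000]  L0.192 tail 0.0065 th 0.049 lead z 0.0188
[0.001,0.032,-0.0065],[0.028,-0.005,-0.000]  L0.201 tail 0.0084 th 0.042 lead z 0.0188
[0.001,0.041,-0.0076],[0.036,-0.005,-0.000]  L0.210 tail 0.0102 th 0.034 lead z 0.0187
[0.001,0.051,-0.0086],[0.043,-0.005,-0.000]  L0.219 tail 0.0119 th 0.026 lead z 0.0185
[0.001,0.060,-0.0095],[0.051,-0.006,0.000]  L0.228 tail 0.0134 th 0.019 lead z 0.0181
```

{"method": "play_rows", "body": {
  "series": [
    [[0,0.002,-0.002],[0.003,-0.002,0]],
    [[0,0.007,-0.0027],[0.008,-0.004,0]],
    [[0,0.014,-0.004],[0.014,-0.004,0]],
    [[0,0.023,-0.005],[0.02,-0.004,0]],
    [[0.001,0.032,-0.0065],[0.028,-0.005,0]],
    [[0.001,0.041,-0.0076],[0.036,-0.005,0]],
    [[0.001,0.05,-0.0086],[0.043,-0.005,0]],
    [[0.001,0.059,-0.0095],[0.05,-0.005,0]]
  ]
}}

```text
time: 21.52
position: [0.5814, -0.021, 0.0566]
ee_rot: [-0.066, -3.14, -0.03]
wrist_force: [-0.0, -4.2, -1.6]
grip_width: 0.138
```

Run:
```python
from h import *
rowsfor([.238,.248,.258,.268,.278,.288,.298,.306],.580,.586)
im,d,c=snap('scene','s19'); cv2.imwrite('pics/s19c.png',cv2.resize(im[200:400,230:470],None,fx=3,fy=3))
```

```text
now [ 0.5814 -0.021   0.0566] [-0.0659 -3.1399 -0.0301] t 21.5167 F [-0.0092 -4.223  -1.5621] g 0.1382311724873744
[0.000,0.010,-0.0011],[0.009,-0.001,0.001]  L0.238 tail 0.0149 th 0.010 lead z 0.0174
[0.001,0.020,-0.0022],[0.017,-0.001,0.001]  L0.248 tail 0.0163 th 0.002 lead z 0.0167
[0.001,0.031,-0.0029],[0.024,-0.001,0.001]  L0.258 tail 0.0172 th -0.005 lead z 0.0160
[0.001,0.041,-0.0034],[0.030,-0.002,0.001]  L0.268 tail 0.0179 th -0.011 lead z 0.0152
[0.001,0.051,-0.0038],[0.036,-0.002,0.001]  L0.278 tail 0.0185 th -0.017 lead z 0.0143
[0.002,0.062,-0.0041],[0.042,-0.002,0.001]  L0.288 tail 0.0189 th -0.023 lead z 0.0132
[0.002,0.072,-0.0042],[0.048,-0.003,0.001]  L0.298 tail 0.0193 th -0.029 lead z 0.0121
[0.002,0.080,-0.0042],[0.051,-0.003,0.001]  L0.306 tail 0.0194 th -0.032 lead z 0.0113
```

View pics/s19c.png

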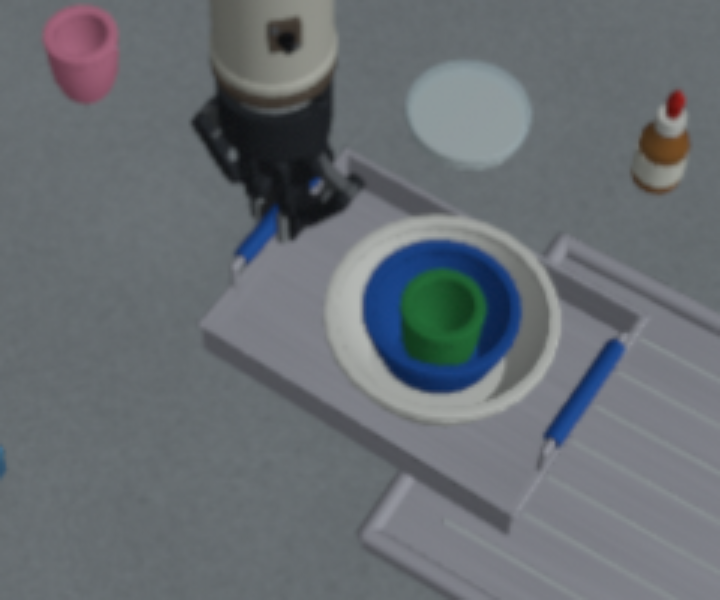

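Tray is sliding over the edge with the bowls nested. Continuing.

{"method": "play_rows", "body": {
  "series": [
    [[0,0.009,-0.001],[0.009,0,0]],
    [[0.001,0.019,-0.002],[0.017,0,0]],
    [[0.001,0.03,-0.003],[0.024,0,0]],
    [[0.001,0.04,-0.0034],[0.03,0,0]],
    [[0.001,0.05,-0.0038],[0.036,0,0]],
    [[0.002,0.06,-0.0041],[0.042,0,0]],
    [[0.002,0.07,-0.0042],[0.048,0,0]],
    [[0.002,0.079,-0.0042],[0.051,0,0]]
  ]
}}

```text
time: 22.23
position: [0.5836, 0.0614, 0.0636]
ee_rot: [-0.061, -3.14, 0.049]
wrist_force: [-0.3, -6.2, 5.4]
grip_width: 0.14
```

Run:
```python
from h import *
rowsfor([.315,.325,.335,.345,.355,.365,.375,.384],.580,.586)
im,d,c=snap('scene','s20'); cv2.imwrite('pics/s20c.png',cv2.resize(im[200:440,250:530],None,fx=2.5,fy=2.5))
```

```text
now [0.5836 0.0614 0.0636] [-0.0613 -3.1404  0.0489] t 22.2333 F [-0.319  -6.2279  5.4122] g 0.13996610304945967
[0.001,0.007,0.0011],[0.005,-0.001,0.004]  L0.315 tail 0.0194 th -0.036 lead z 0.0104
[0.001,0.017,0.0009],[0.008,-0.001,0.004]  L0.325 tail 0.0193 th -0.040 lead z 0.0094
[0.001,0.027,0.0007],[0.012,-0.001,0.004]  L0.335 tail 0.0191 th -0.043 lead z 0.0082
[0.001,0.037,0.0007],[0.016,-0.002,0.004]  L0.345 tail 0.0189 th -0.047 lead z 0.0070
[0.002,0.048,0.0007],[0.020,-0.002,0.004]  L0.355 tail 0.0185 th -0.051 lead z 0.0058
[0.002,0.058,0.0008],[0.021,-0.002,0.004]  L0.365 tail 0.0181 th -0.052 lead z 0.0050
[0.002,0.068,0.0011],[0.020,-0.002,0.004]  L0.375 tail 0.0175 th -0.051 lead z 0.0048
[0.002,0.077,0.0013],[0.018,-0.002,0.004]  L0.384 tail 0.0170 th -0.049 lead z 0.0047
```

View pics/s20c.png

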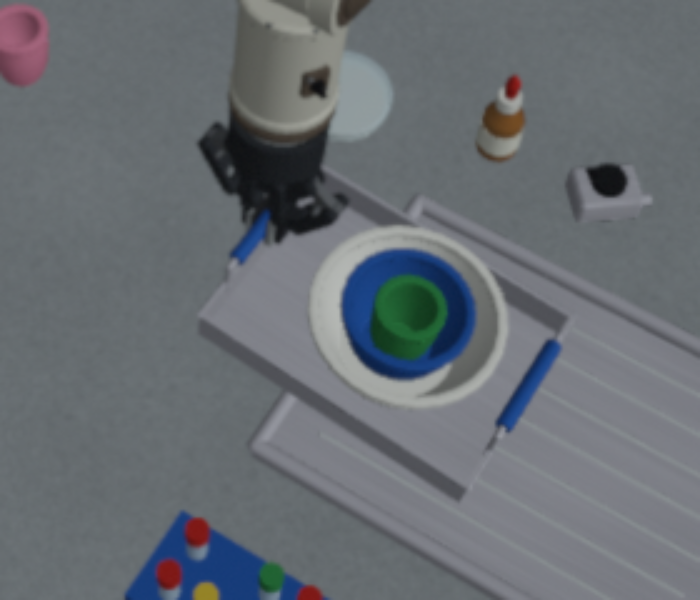

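{"method": "play_rows", "body": {
  "series": [
    [[0,0.008,0.0005],[0.005,0,0]],
    [[0.001,0.017,0.0007],[0.008,0,0.001]],
    [[0.001,0.027,0.0007],[0.012,0,0.002]],
    [[0.001,0.037,0.0006],[0.016,0,0.002]],
    [[0.002,0.047,0.0005],[0.02,0,0.003]],
    [[0.002,0.057,0.0005],[0.021,0,0.003]],
    [[0.002,0.067,0.0005],[0.02,0,0.003]],
    [[0.002,0.076,0.0005],[0.018,0,0.003]]
  ]
}}

```text
time: 22.95
position: [0.5839, 0.1422, 0.0604]
ee_rot: [-0.06, -3.139, 0.074]
wrist_force: [0.9, -2.2, -4.1]
grip_width: 0.134
```

Run:
```python
from h import *
rowsfor([.394,.404,.414,.424,.434,.444,.452,.456],.580,.586)
im,d,c=snap('scene','s21'); cv2.imwrite('pics/s21c.png',cv2.resize(im[200:440,250:530],None,fx=2.5,fy=2.5))
report('s21')
```

```text
now [0.5839 0.1422 0.0604] [-0.0602 -3.1388  0.0737] t 22.95 F [ 0.878  -2.1615 -4.1288] g 0.13404785874519154
[-0.001,0.006,0.0006],[0.001,-0.002,0.005]  L0.394 tail 0.0165 th -0.048 lead z 0.0046
[-0.000,0.016,0.0002],[0.000,-0.002,0.005]  L0.404 tail 0.0165 th -0.047 lead z 0.0048
[-0.000,0.026,-0.0003],[0.000,-0.002,0.005]  L0.414 tail 0.0165 th -0.047 lead z 0.0048
[-0.000,0.036,-0.0007],[0.000,-0.002,0.005]  L0.424 tail 0.0165 th -0.047 lead z 0.0048
[0.000,0.046,-0.0012],[0.000,-0.002,0.005]  L0.434 tail 0.0165 th -0.047 lead z 0.0048
[0.000,0.056,-0.0017],[0.000,-0.002,0.005]  L0.444 tail 0.0165 th -0.047 lead z 0.0048
[0.000,0.064,-0.0021],[0.000,-0.002,0.005]  L0.452 tail 0.0165 th -0.047 lead z 0.0048
[0.001,0.068,-0.0022],[0.000,-0.002,0.005]  L0.456 tail 0.0165 th -0.047 lead z 0.0048
s21 blue [386.0448 312.6866] 134 [0.603  0.1447 0.0837] [0.5717 0.1382 0.0767] [0.6286 0.1545 0.1138]
s21 blue [449.8915 343.1554] 1171 [0.5882 0.2813 0.0711] [0.5407 0.2304 0.0401] [0.6491 0.334  0.0895]
s21 blue [499.2586 374.2802] 232 [0.5971 0.3911 0.0698] [0.5521 0.3842 0.0605] [0.6384 0.3979 0.0767]
```

View pics/s21c.png

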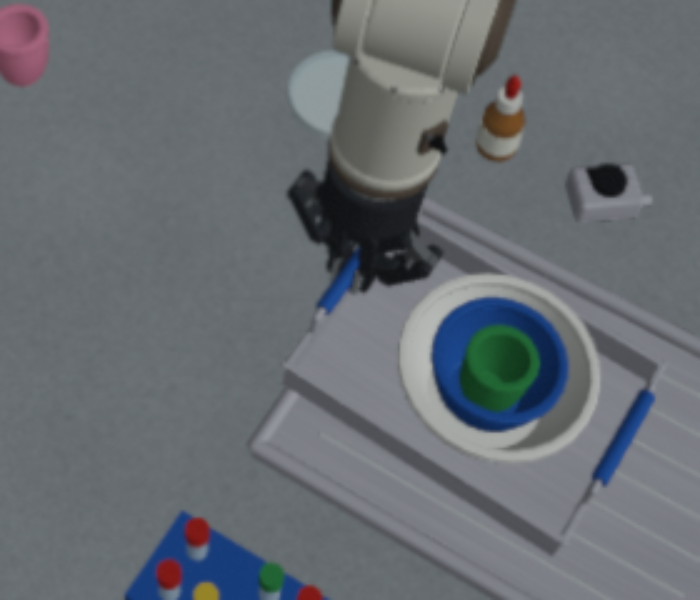

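{"method": "play_rows", "body": {
  "series": [
    [[0,0.007,-0.0005],[0,0,0.002]],
    [[0,0.016,-0.001],[0,0,0.004]],
    [[0,0.026,-0.002],[0,0,0.005]],
    [[0,0.036,-0.003],[0,0,0.005]],
    [[0,0.046,-0.0035],[0,0,0.005]],
    [[0,0.055,-0.004],[0,0,0.005]],
    [[0,0.062,-0.004],[0,0,0.005]],
    [[0,0.067,-0.004],[0,0,0.005]]
  ]
}}

```text
time: 23.67
position: [0.5864, 0.2135, 0.0614]
ee_rot: [-0.063, -3.14, 0.069]
wrist_force: [0.5, -1.9, -3.5]
grip_width: 0.142
```

Run:
```python
from h import *
s=manip.read_state();y=s['position'][1]
yt0=y-.0015+.043*np.sin(-.047)
print(yt0)
rowsfor([(yt0,.014,-.038),(yt0,.011,-.028),(yt0,.009,-.018),(yt0,.0065,-.009),(yt0,.0045,-.001),(yt0,.0045,0)],.58,.586)
im,d,c=snap('scene','s22'); cv2.imwrite('pics/s22c.png',cv2.resize(im[200:440,270:550],None,fx=2.5,fy=2.5))
snap('wrist','w22')
```

```text
0.2100001784598607
now [0.5864 0.2135 0.0614] [-0.0631 -3.1396  0.0695] t 23.6667 F [ 0.5061 -1.8616 -3.4606] g 0.1418668304030289
[0.000,-0.000,0.0045],[-0.006,-0.001,0.003]  L0.460 tail 0.0140 th -0.038 lead z 0.0045
[0.000,-0.001,0.0075],[-0.016,-0.001,0.003]  L0.460 tail 0.0110 th -0.028 lead z 0.0040
[0.000,-0.001,0.0095],[-0.026,-0.000,0.003]  L0.460 tail 0.0090 th -0.018 lead z 0.0045
[0.000,-0.001,0.0120],[-0.035,-0.000,0.003]  L0.460 tail 0.0065 th -0.009 lead z 0.0043
[0.000,-0.001,0.0140],[-0.043,0.000,0.003]  L0.460 tail 0.0045 th -0.001 lead z 0.0043
[0.000,-0.001,0.0140],[-0.044,0.000,0.003]  L0.460 tail 0.0045 th 0.000 lead z 0.0045
```

View pics/s22c.png

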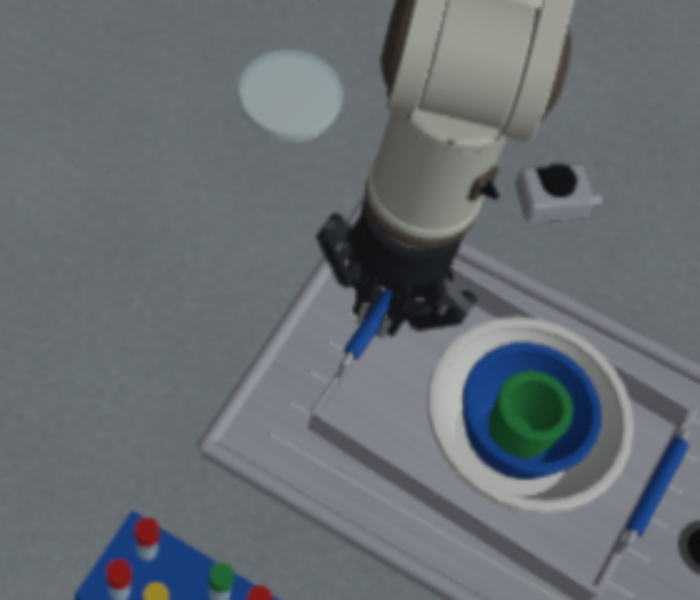

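View pics/w22.png

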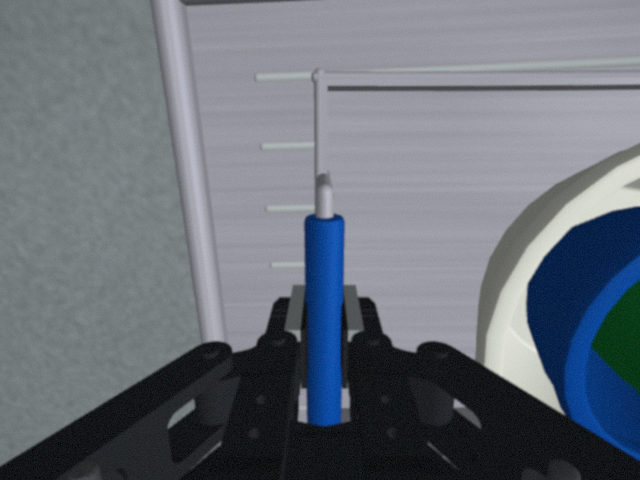

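The tail is well inside the near edge, wrist (205,300) versus wall (320,120). Lowering it now.

{"method": "play_rows", "body": {
  "series": [
    [[0,0,0.002],[-0.004,0,0.003]],
    [[0,0,0.0045],[-0.009,0,0.003]],
    [[0,-0.001,0.007],[-0.016,0,0.003]],
    [[0,-0.001,0.0095],[-0.026,0,0.003]],
    [[0,-0.001,0.012],[-0.035,0,0.003]],
    [[0,-0.001,0.0135],[-0.042,0,0.003]],
    [[0,-0.001,0.0135],[-0.043,0,0.003]]
  ]
}}

```text
time: 24.35
position: [0.5861, 0.2118, 0.0474]
ee_rot: [-0.069, -3.141, -0.0]
wrist_force: [-1.2, -0.1, -4.4]
grip_width: 0.137
```

Run:
```python
from h import *
plan([[.586,.2125,.0465]],[down(-.042)])
```

```text
now [0.5861 0.2118 0.0474] rot [-0.0686 -3.1406 -0.0002] t 24.35 grip 0.137 F [-1.1938 -0.0633 -4.4084] j [-0.5379  0.6497  0.1999  1.7581 -0.1772  0.7514  1.2793]
shift [0.0001 0.0007 0.0009] turn [ 0.0001 -0.0002 -0.0016]
```

{"method": "play_rows", "body": {
  "series": [
    [[0,0,0.0005],[0,0,0]],
    [[0,0,0.001],[0,0,0]],
    [[0,0,0.0015],[0,0,0]],
    [[0,0,0.0015],[0,0,0]],
    [[0,0,0.0015],[0,0,0]]
  ]
}}

```text
time: 24.77
position: [0.5861, 0.2117, 0.0466]
ee_rot: [-0.069, -3.141, -0.0]
wrist_force: [-3.5, -1.9, 4.8]
grip_width: 0.142
```

Tray is on the floor (now +4.8 N). Release and retreat.

{"method": "play_rows", "body": {
  "series": [
    [[0,0,0],[0,0,0]],
    [[0,0,0],[0,0,0]],
    [[0,0,0],[0,0,0]],
    [[0,0,0],[0,0,0]]
  ],
  "fingers": 189
}}

```text
time: 25.1
position: [0.5866, 0.212, 0.0468]
ee_rot: [0.068, 3.14, 0.001]
wrist_force: [-0.2, -0.4, 0.7]
grip_width: 0.259
```

{"method": "play_rows", "body": {
  "series": [
    [[0,0,-0.01],[0,0,0]],
    [[0,0,-0.025],[0,0,0]],
    [[0,0,-0.045],[0,0,0]],
    [[0,0,-0.08],[0,0,0]],
    [[0,0,-0.12],[0,0,0]],
    [[0,0,-0.16],[0,0,0]],
    [[0,0,-0.19],[0,0,0]],
    [[0,0,-0.19],[0,0,0]]
  ]
}}

```text
time: 25.77
position: [0.591, 0.2133, 0.2459]
ee_rot: [0.069, 3.127, 0.01]
wrist_force: [1.2, -0.9, 0.3]
grip_width: 0.258
```

{"method": "play_rows", "body": {
  "series": [
    [[0,-0.03,0],[0,0,0]],
    [[0,-0.065,0],[0,0,0]],
    [[0,-0.1,0],[0,0,0]],
    [[0,-0.135,0],[0,0,0]],
    [[0,-0.165,0],[0,0,0]],
    [[0,-0.18,0],[0,0,0]],
    [[0,-0.18,0],[0,0,0]]
  ]
}}

```text
time: 26.35
position: [0.583, 0.0274, 0.2455]
ee_rot: [0.081, 3.126, 0.007]
wrist_force: [0.3, -0.2, 0.4]
grip_width: 0.258
```

Run:
```python
from h import *
im,d,c=snap('scene','s23'); t,_,_=snap('top','t23'); cv2.imwrite('pics/s23c.png',cv2.resize(im[200:480,330:640],None,fx=2.1,fy=2.1))
report('s23');report('t23'); print(manip.read_state()['position'])
for n in ['s23','t23']:
    z=load(n);P=cloud(z);X,Y,Z=P[...,0],P[...,1],P[...,2]
    m=(X>.46)&(X<.73)&(Y>.16)&(Y<.56)&(Z>.03)&(Z<.05); q=P[m][:,:2].astype(np.float32); print('tray',cv2.minAreaRect(q))
    hsv=cv2.cvtColor(z['im'],cv2.COLOR_BGR2HSV)
    # tray floor plane
    m=(X>.5)&(X<.67)&(Y>.21)&(Y<.46)&(Z<.013)&(Z>-.002)&(hsv[...,1]<60); q=P[m]; A=np.c_[q[:,:2]-q[:,:2].mean(0),np.ones(len(q))]; print('floor plane',np.linalg.lstsq(A,q[:,2],rcond=None)[0],len(q))
    for nm,lo,hi,sm,r in [('blue',95,125,150,.05),('green',50,85,120,.025)]:
        B=((hsv[...,0]>lo)&(hsv[...,0]<hi)&(hsv[...,1]>sm)&(Y>.2)&(Y<.44)&(X>.52)&(X<.66)); q=P[B]; zt=np.percentile(q[:,2],98); tp=q[q[:,2]>zt-.007]; print(nm,'top z',zt,'c',circ(tp[:,:2],r))
    B=(hsv[...,1]<50)&(Z>.06)&(Z<.08)&(Y>.2)&(Y<.44)&(X>.48)&(X<.7);q=P[B];print('white c',circ(q[:,:2],.076),np.percentile(q[:,2],50))
```

```text
s23 blue [419.0421 327.7617] 214 [0.5897 0.2141 0.0694] [0.5447 0.207  0.0603] [0.6323 0.221  0.0753]
s23 blue [481.2591 362.748 ] 1131 [0.5913 0.3513 0.0666] [0.5447 0.2985 0.0401] [0.6515 0.4025 0.0833]
s23 blue [531.8866 393.0324] 247 [0.5995 0.4597 0.0696] [0.5548 0.4527 0.0609] [0.6421 0.467  0.0751]
t23 blue [159.8407 218.6681] 452 [0.6036 0.3571 0.068 ] [0.547  0.2921 0.0403] [0.6502 0.3989 0.0882]
t23 blue [125.5448 220.4478] 134 [0.6006 0.4556 0.0692] [0.5586 0.4487 0.059 ] [0.642  0.4643 0.0771]
t23 blue [210.9459 222.6216] 111 [0.5888 0.2101 0.0699] [0.5476 0.2033 0.0627] [0.6307 0.2168 0.0774]
t23 blue [ 34.5676 235.527 ] 74 [0.5616 0.7115 0.0879] [0.5561 0.6861 0.0712] [0.5668 0.748  0.115 ]
[0.5832 0.0332 0.2452]
tray ((0.5923909544944763, 0.33720290660858154), (0.25527796149253845, 0.18823441863059998), 87.77286529541016)
floor plane [0.0014 0.003  0.0069] 4466
blue top z 0.07953599149775421 c [0.5985 0.3498]
green top z 0.08329661668044674 c [0.5993 0.3519]
white c [0.5985 0.351 ] 0.0677984334167544
tray ((0.5935895442962646, 0.3337869644165039), (0.25723764300346375, 0.18622766435146332), 87.53265380859375)
floor plane [ 0.0008 -0.0014  0.0068] 2017
blue top z 0.08188674933656802 c [0.5979 0.3459]
green top z 0.08562916845127076 c [0.5984 0.3479]
white c [0.5977 0.3472] 0.06792944881964003
```

View pics/s23c.png

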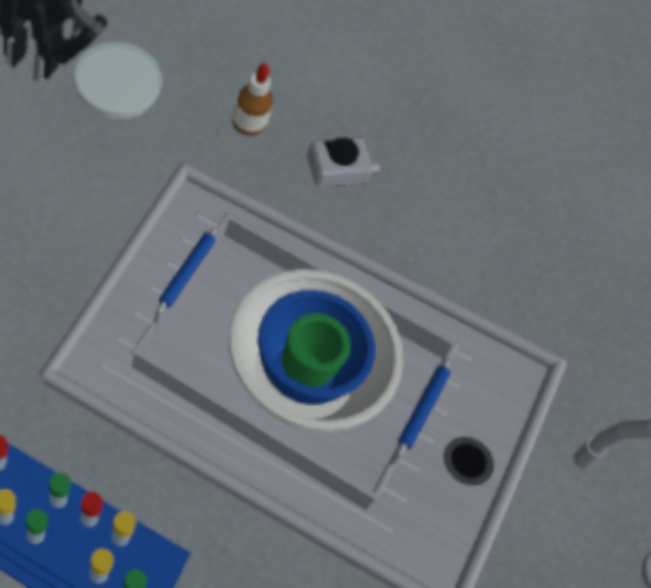

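View pics/t23.png

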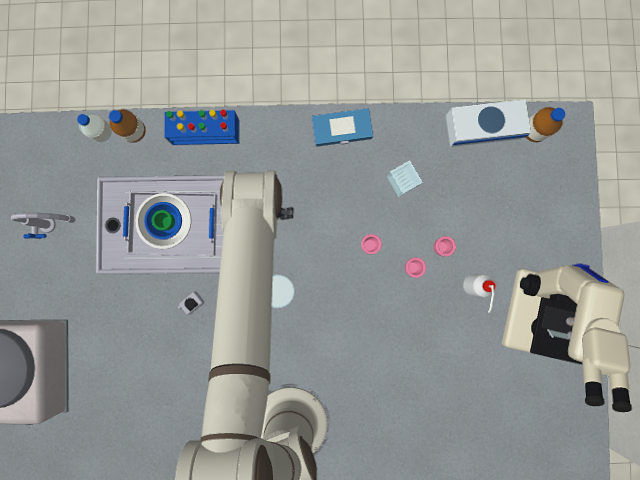

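Final views show the tray flat inside the board's edge, with its centre at about (0.593, 0.335) and the floor plane level. The bowls are concentric and the bystanders have not moved. Handing in.

```bash
python3 -c "
from station import manip
print(manip.sign_off())"
```

```text
the job is handed in; nothing more can be done
None
```

The job is done and handed in at about 26.5 s of the 72 s allowed; no verdict was reported.

- **Nesting:** I set the blue bowl in the white one and the green one in the blue one, each pinched by the rim and lowered until I felt contact before releasing. The three pink look-alikes were not touched.
- **First rest on the edge:** I lifted the tray's leading end by its handle and released it on the board's raised edge. It lay about 25 mm past the middle of the edge, with the tail end still on the bench.
- **Slide over:** I took the tail handle, slid the loaded tray over the edge, lowered it inside, let go and moved the arm clear.

**Last checks:**
- **Tray position:** The centre is about (0.593, 0.335), some 18 mm in y and 1 mm in x from the board's centre. It is wholly inside the edge.
- **Tray level:** The floor slope measures under 0.004 rad.
- **Bowls:** They are concentric within about 3 mm. The blue and green rims measured about 80–82 mm and 83–86 mm high against 77 and 81 mm expected. That is a little over, but the same cameras read known heights 1–4 mm high, so I took them as seated.
- **Bystanders:** Nothing else had visibly moved. The dropper bottle and most of the glass dish were hidden by the arm in the last top view, but both looked in place in the scene view.
- **Camera disagreement:** The scene and top cameras differed by about 3–4 mm in y. No check failed.

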